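Set out the nail-care offer on the reception display board

TASK

Set out the nail-care offer on the wooden display board: lay the stack of cards squarely on the rectangular blue patch in the middle, stand the nail polish centred on the round blue patch in front of the black tent card and the brown dropper bottle (the one on the open desk, not the one at the back beside the printer) centred on the round blue patch in front of the round wax pot, and lay the pink hair clip flat, lengthwise and centred on top of the cards. The tent card and the wax pot may stand at either end of the board. Keep both bottles upright throughout, and leave the teal and black clips where they lie.

Things in the scene. Friction and masses are not known exactly. Their poses are not given: they have to be found in the camera images.
- display_board: fixed wooden board, 170 (x) x 330 (y) x 10 mm high; origin at the centre of its underside, z up, -x its front (to the robot, within 0.12 rad). On its top three flush blue patches, all at x = -40 mm: a rectangle (67 x 103, long side along y) at y = 0, discs (diameter 54) at y = +130 and -130. Tent card and wax pot stand on it at x = +40, one at y = +130, the other at -130, which varies.
- tent_card: black folded card stand without print, 57 (x) x 90 (y) x 49 mm high, fixed on the board, origin at the centre of its underside, axes parallel to the board's. The disc for the nail polish lies 80 mm straight in front of it, at x = -80 mm, y = 0 in its frame.
- wax_pot: round white and pale blue lidded pot, diameter 91 mm, 44 mm high, fixed on the board, origin at the centre of its underside, axes parallel to the board's. The disc for the dropper bottle lies at x = -80 mm, y = 0 in its frame.
- nail_polish: loose upright bottle of pink nail polish, 50 g: round body of diameter 31 mm up to 46 mm, black cylindrical cap of diameter 17 mm up to 79 mm; origin at the centre of its underside, z up
- oil_dropper: loose upright brown dropper bottle, 70 g: round body of diameter 33 mm up to 70 mm, black collar of diameter 24 mm up to 77 mm, rubber bulb of diameter 12 mm up to 102 mm; a similar bottle at the back by the printer is fixed and not meant; origin at the centre of its underside, z up
- card_stack: loose block of white cards lying flat, 55 (x) x 89 (y) x 16 mm high, 30 g, moves as one solid; origin at the centre of its underside, y along its long side, z up
- pink_clip: loose pink hair sectioning clip lying flat, 22 (x) x 98 (y) x 16 mm high, 18 g, rigid (its jaw does not open); origin at the centre of its underside, y along its length, z up
- teal_clip: loose teal clip of the same shape as the pink one; to be left alone
- black_clip: loose black clip of the same shape as the pink one, to the left of the board; to be left alone
There are look-alikes about, which are no part of the job. What is shaped like the oil_dropper but yellow is not meant.

How it is judged:
By the outcome, as a careful person would: the job done as asked, in the order asked, and still so for the second after the job is handed in, with the robot touching nothing.
It also fails if it takes over 128 s, if anything falls off the work surface, if the arm or the gripper's body presses on something with over 40 N, if the wrist force passes 120 N, or if a joint passes its speed limit or range.

ROBOT

A 7-joint arm with a two-finger parallel gripper is mounted at the origin on a cart in front of the work surface, level with it; the furniture and walls round the work are solid. World frame = base frame: x ahead of the robot, y to its left, z up, the work surface at z = 0. Lengths are in mm, angles in rad, forces in N, time in s.
With the tool pointing down it reaches from about 400 to 900 mm from the base axis. Payload 5.5 kg.
Tool frame: the origin (TCP) lies at the very end of the fingers, on their centre line; the grasp point (between the pads) lies ctrl.grip_point_offset behind it (ctrl.grip_point_offset is the distance from the TCP to the grasp point, in mm); z points along the fingers, y is the line along which they close (so a half turn about z gives the same grasp; the last joint's range is limited). The gripper opens to 92 mm and grips with 3 to 60 N. Pads are 19 mm wide; open, the fingers measure 130 mm over their backs; the gripper's body (75 mm by 190 mm) begins 47 mm behind the grasp point.
Start: joints at [-1.05, 0.501, -0.427, 1.55, 0.221, 1.138, -0.21], TCP at [165.681, 628.53, 226.729] pointing down, gripper open.
Joint ranges: [-2.88, 2.88], [-0.31, 2.03], [-1.54, 1.56], [0.2, 2.42], [-1.41, 4.55], [0.19, 2.02], [-2.57, 2.57]. Speed limits (rad/s): [2.57, 2.57, 3.14, 3.14, 3.14, 3.14, 3.14].

INTERFACE

Orientations are given as a rotation vector (axis times angle).
In Python, from station import ctrl gives the robot as it stands.
- The arm moves only by the tool step_arm, never from a script. Its argument "motion" is a list that holds one entry, the list of rows, each a list of 7 numbers: the turn, a rotation vector about the tool's x, y, z in rad, then the shift along the tool's x, y, z in mm, then the opening in per cent of the stroke, from 0 (shut) to 100 (fully open). A call has 1 to 20 rows; each row shifts and turns the commanded pose from where the row before left it, along the tool's axes as they then stand; what a row does not reach is not made up. A row lasts 1/12 s, in which the tool goes at most 41.7 mm and 7.16 degrees, less where a joint would pass 70% of its speed; a pose out of reach is approached as far as the arm can. A call is refused whole if a number of a shift passes 41.7 or a number of a turn 0.125, either way. A call with a gripper value outside its range is refused whole. The fingers move at their own pace and stop on an object; "grip_force" is the grip in N (left out, the last holds). Time passes only in rows, so rows that do not move let the fingers close. It gives the time, the measured TCP pose, the force, the opening and the grip force at its end, in the units of the state.
- ctrl.sense(): the state, without advancing time (a new reading comes with each control period).
- ctrl.grab_frame(name): name is "side" or "top" or "wrist"; returns the picture (420x560x3 uint8, red, green, blue); there is no depth.
- ctrl.camera_info(name): a dict with "intrinsics" (3x3 intrinsics, pixels), "R" (3x3) and "t" (3): a world point X has camera coordinates R X + t; the wrist camera has in their place "T_tool_cam" (4x4, takes a point from camera to tool coordinates, whose origin is the TCP and whose axes are the flange's). Camera axes: x right, y down, z forward; pixel columns grow to the right and rows downward; lengths in mm; the calibration is good to about 2 mm. The wrist camera is an equidistant fisheye: a pixel r from the principal point sees the ray r / f radians off the axis. A picture is of the moment at which its call begins: read the wrist's pose just before it. camera_info takes no time and is no camera call.
- ctrl.hand_in(): hands the job in; it is judged then, once.
The state is a dict: "time": time; "joints": joint angles; "dq": joint speeds; "effort": joint torques, N m; "eef_pos": TCP position; "tcp_rot": TCP orientation; "wrist_force": force on the tool from outside, world axes, zero at the start; "wrist_torque": the same for the moment, N m; "width": finger opening in mm; "gripper_force": force on a finger pad.
Only numpy, scipy, OpenCV 4.12 (cv2) and the standard library are available. Lean on these libraries where they do the work, as an engineer would, in place of code of your own. Each camera call takes 0.05 s, during which the arm holds its last target. There are 200 camera calls.

## Working session

There is one attempt and no reset: what is moved stays moved. The work goes in short steps, Python scripts to look and compute and a tool call to move; the robot and the scene stay as the last step left them, time stands still between calls to the robot, and variables do not carry over. Pictures are saved under pics/ and viewed, at most 14 in all, crops included, and the job is handed in when it is done.

Besides the shell and the picture viewer there is one more tool, called after "Emit:" as name(argument=value, ...) on one line, values as JSON. step_arm: Moves the arm, as the interface text tells. Its arguments: {"type":"object","properties":{"motion":{"type":"array","items":{"type":"array","items":{"type":"array","items":{"type":"number"}}}},"grip_force":{"type":"number"}},"required":["motion"]}

```bash
ls; mkdir -p pics; python3 - <<'E'
from station import ctrl
import cv2,numpy as np
print(ctrl.sense()); print(ctrl.grip_point_offset)
for n in("top","side","wrist"):
    print(n,ctrl.camera_info(n))
    cv2.imwrite(f"pics/{n}0.png",ctrl.grab_frame(n)[:,:,::-1])
E
```

```text
pics
{'time': 0.0, 'joints': array([-1.04979647,  0.50186136, -0.42679364,  1.55147287,  0.22081091,
        1.13830453, -0.21029172]), 'dq': array([ 1.15839018e-03,  7.64411480e-04, -4.46667975e-04,  8.42032722e-05,
       -1.06401745e-03, -1.62094147e-03,  3.01224655e-04]), 'effort': array([-5.15117663e-04, -5.66594803e+01, -5.81628710e+00, -2.79120845e+01,
       -6.86005759e-02,  3.06567480e-02,  1.86880015e-04]), 'eef_pos': array([165.58077331, 627.81344312, 225.66059915]), 'tcp_rot': array([-4.03674401e-01, -3.11523370e+00,  3.07949663e-03]), 'wrist_force': array([-0.1068066 , -0.48138111, -0.11091498]), 'wrist_torque': array([ 0.00763377,  0.02289892, -0.05695111]), 'gripper_force': 0.0, 'width': 92.18959514854164}
18.8
top {'intrinsics': array([[517.52690952,   0.        , 274.33306662],
       [  0.        , 517.52690952, 216.33267996],
       [  0.        ,   0.        ,   1.        ]]), 'R': array([[-0.01877087, -0.99944278,  0.02760058],
       [-0.99716013,  0.0167    , -0.07343555],
       [ 0.0729337 , -0.02890065, -0.99691796]]), 't': array([ 208.59451466,  549.122171
[... 237 characters left out ...]
.01933735],
       [-0.15038013, -0.32771928, -0.93273034],
       [ 0.33969915,  0.86888682, -0.36005579]]), 't': array([-409.4648631 ,  196.02743891,  701.58143618])}
wrist {'intrinsics': array([[325.1922621 ,   0.        , 282.19200511],
       [  0.        , 325.1922621 , 209.19081264],
       [  0.        ,   0.        ,   1.        ]]), 'T_tool_cam': array([[ 2.97385857e-04, -9.55428512e-01, -2.95222409e-01,
         8.03116601e+01],
       [ 9.99999946e-01,  3.26083672e-04, -4.79766980e-05,
        -3.40002299e-01],
       [ 1.42105512e-04, -2.95222379e-01,  9.55428557e-01,
        -1.57374008e+02],
       [ 0.00000000e+00,  0.00000000e+00,  0.00000000e+00,
         1.00000000e+00]])}
```

View pics/top0.png

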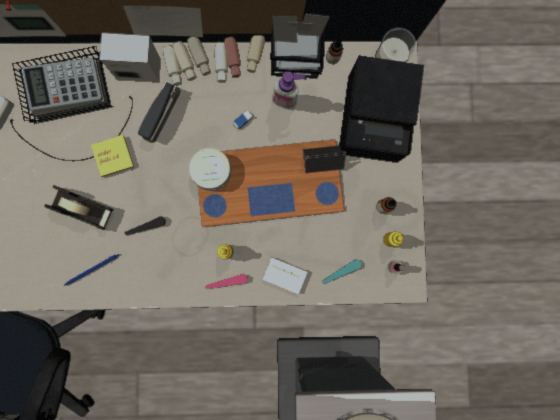

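View pics/side0.png

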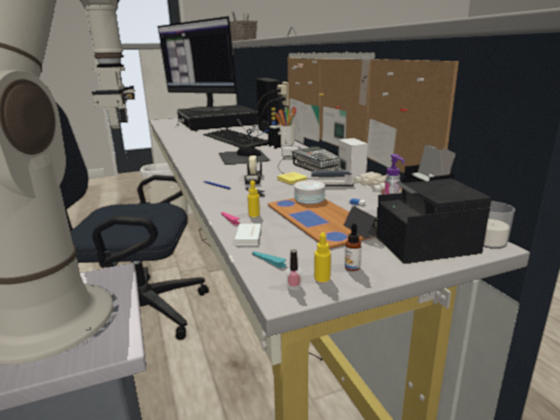

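Top view: 
- Board centre is about (271,183). The wax pot (210,168) is at the left (+y) and the tent card (324,159) at the right (-y).
- Brown dropper candidates: (388,205) on the open desk, (336,48) at the back by the printer (not meant), and the yellow bottles (395,240) and (225,252), also not meant. I choose (388,205).
- Nail polish is (396,267), cards (285,276). The pink clip is (228,282), teal (343,271) and black (146,226).

```bash
cat > h.py <<'E'
from station import ctrl
import cv2,numpy as np
from scipy.spatial.transform import Rotation as Ro
def ray(n,uv,st=None):
    c=ctrl.camera_info(n);K=c["intrinsics"];d=np.array([(uv[0]-K[0,2])/K[0,0],(uv[1]-K[1,2])/K[1,1],1.])
    if n!="wrist": return -c["R"].T@c["t"],c["R"].T@d
    r=np.hypot(d[0],d[1]);d=np.array([d[0]/r*np.sin(r),d[1]/r*np.sin(r),np.cos(r)]) if r>1e-9 else d
    T=c["T_tool_cam"];R=Ro.from_rotvec(st["tcp_rot"]).as_matrix()
    return R@T[:3,3]+st["eef_pos"],R@T[:3,:3]@d
def onz(n,uv,z,st=None):
    o,d=ray(n,uv,st);return o+d*(z-o[2])/d[2]
def proj(X,n,st=None):
    c=ctrl.camera_info(n);K=c["intrinsics"];X=np.asarray(X,float)
    if n!="wrist":
        p=c["R"]@X+c["t"];return K[:2,:2]@(p[:2]/p[2])+K[:2,2]
    T=c["T_tool_cam"];R=Ro.from_rotvec(st["tcp_rot"]).as_matrix()
    p=T[:3,:3].T@(R.T@(X-st["eef_pos"])-T[:3,3]);r=np.hypot(p[0],p[1]);a=np.arctan2(r,p[2])
    return K[:2,:2]@(p[:2]/r*a)+K[:2,2]
def blobs(hsv,lo,hi,amin=30):
    m=cv2.inRange(hsv,np.array(lo),np.array(hi));m=cv2.morphologyEx(m,cv2.MORPH_CLOSE,np.ones((3,3)))
    return [c for c in cv2.findContours(m,cv2.RETR_EXTERNAL,cv2.CHAIN_APPROX_NONE)[0] if cv2.contourArea(c)>=amin]
def outline(n,c,z,st=None):   # contour -> world min-area rect on plane z
    P=np.array([onz(n,p[0],z,st)[:2] for p in c],np.float32)
    (cx,cy),(w,h),a=cv2.minAreaRect(P)
    if w<h: w,h,a=h,w,a+90
    return np.round([cx,cy,w,h,(a+90)%180-90],1)  # a = long-axis heading from +x, deg
def snap(n,name=None):
    st=ctrl.sense();im=ctrl.grab_frame(n)
    if name: cv2.imwrite(f"pics/{name}.png",im[:,:,::-1])
    return st,im,cv2.cvtColor(im,cv2.COLOR_RGB2HSV)
COL=dict(orange=((3,120,60),(17,255,255)),blue=((105,80,40),(130,255,255)),pink=((160,110,60),(178,255,255)),
 teal=((80,100,40),(98,255,255)),yellow=((22,150,80),(32,255,255)))
E
python3 - <<'E'
from h import *
im=cv2.imread("pics/top0.png");hsv=cv2.cvtColor(im,cv2.COLOR_BGR2HSV)
for (u,v) in [(271,183),(271,200),(228,282),(285,270),(343,271),(396,267),(388,205),(395,240)]:print(u,v,hsv[v,u])
for k,z in dict(orange=10,blue=10,pink=8,teal=8,yellow=80).items():
    for c in blobs(hsv,*COL[k]):print(k,cv2.boundingRect(c),outline("top",c,z))
for c in blobs(hsv,(0,0,200),(180,40,255)):print("white",cv2.boundingRect(c),outline("top",c,16))
print("polish",onz("top",(396,267),79),"dropper",onz("top",(388,205),100))
s=cv2.resize(np.hstack([im[180:290,330:420]]),None,fx=5,fy=5,interpolation=cv2.INTER_CUBIC);cv2.imwrite("pics/crop0.png",s)
E
```

```text
271 183 [ 12 151 147]
271 200 [110 115 118]
228 282 [170 142 169]
285 270 [ 30  18 167]
343 271 [ 88 108 137]
396 267 [ 15 113  18]
388 205 [21 50 36]
395 240 [ 30 158 168]
orange (381, 197, 12, 15) [576.  -59.8  30.8  20.7  16.6]
orange (198, 140, 146, 86) [632.3 209.4 327.5 168.  -84.7]
blue (65, 255, 54, 30) [440.7 613.3 133.6   6.9 -61.3]
blue (204, 195, 22, 21) [581.6 335.2  48.   46.   89.1]
blue (248, 184, 46, 31) [593.6 206.2  98.7  63.3 -84.5]
blue (316, 183, 22, 21) [605.3  77.1  48.7  46.4  89.1]
blue (234, 114, 14, 14) [777.6 272.9  26.5  20.  -46.3]
pink (206, 274, 41, 14) [402.7 310.1  93.1  19.5 -73.8]
pink (275, 93, 17, 9) [831.  174.5  39.9  12.1  70.6]
teal (323, 260, 37, 23) [424.4  48.3  93.6  18.3 -64.9]
yellow (218, 245, 14, 13) [475.5 308.8  27.8  25.6  89. ]
yellow (384, 232, 19, 14) [495.8 -55.5  39.4  28.1  89. ]
polish [434.18492511 -60.02892548  79.        ] dropper [566.88979147 -42.07583707 100.        ]
```

View pics/crop0.png

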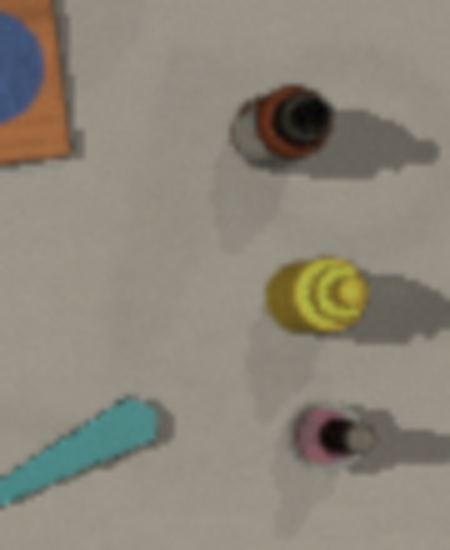

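The crop shows the brown body with a black collar and bulb: bulb at full-image pixel (391.4,203), dropper confirmed. The yellow bottle is at (397,239), and the nail polish has a pink body with a black cap, cap top at (401.6,267.6). Next I refine the cards and bottles, and turn the tool.

```bash
python3 - <<'E'
from h import *
im=cv2.imread("pics/top0.png");hsv=cv2.cvtColor(im,cv2.COLOR_BGR2HSV)
print(hsv[276,320],hsv[280,290],hsv[265,280])
sub=im[250:305,252:318].max(2);t,m=cv2.threshold(im[250:305,252:318].min(2),0,255,cv2.THRESH_OTSU);print(t)
for c in cv2.findContours(m,cv2.RETR_EXTERNAL,cv2.CHAIN_APPROX_NONE)[0]:
    if cv2.contourArea(c)>100: c=c+np.array([[252,250]]);print(cv2.boundingRect(c),outline("top",c,16))
for n,uv,z in[("polish cap",(401.6,267.6),79),("polish body",(393.5,267),35),("dropper",(391.8,202.8),102),("yellow",(400,238.3),102)]:
    print(n,onz("top",uv,z).round(1))
E
```

```text
[ 20  30 153] [101  15 187] [ 99  14 186]
152.0
(263, 258, 44, 36) [418.4 178.7  88.3  54.3  66.4]
polish cap [432.7 -72.2  79. ]
polish body [433.  -65.9  35. ]
dropper [571.3 -49.9 102. ]
yellow [495.3 -64.7 102. ]
```

Emit:
step_arm(motion=[[[0, 0, 0.12, 0, 0, 0, 100], [0, 0, 0.12, 0, 0, 0, 100], [0, 0, 0.12, 0, 0, 0, 100], [0, 0, 0.12, 0, 0, 0, 100], [0, 0, 0.12, 0, 0, 0, 100], [0, 0, 0.12, 0, 0, 0, 100], [0, 0, 0.12, 0, 0, 0, 100], [0, 0, 0.12, 0, 0, 0, 100], [0, 0, 0.12, 0, 0, 0, 100], [0, 0, 0.12, 0, 0, 0, 100], [0, 0, 0.12, 0, 0, 0, 100], [0, 0, 0.12, 0, 0, 0, 100], [0, 0, 0.12, 0, 0, 0, 100], [0, 0, 0.12, 0, 0, 0, 100]]])

```text
time: 1.32
eef_pos: [165.5, 628.2, 226.3]
tcp_rot: [2.594, 1.771, -0.001]
wrist_force: [-0.0, 0.9, -0.3]
width: 91.9
gripper_force: 0.0
```

```bash
cat >> h.py <<'E'
def togo(p,head=None):  # tool-frame shift (mm) after turning tool y to heading `head` (deg); also the turn about tool z
    st=ctrl.sense();R=Ro.from_rotvec(st["tcp_rot"]).as_matrix();h=np.degrees(np.arctan2(R[1,1],R[0,1]))
    dz=0
    if head is not None: dz=-np.radians((head-h+180)%360-180)
    S=R@Ro.from_rotvec([0,0,dz]).as_matrix()
    print("t",round(st["time"],2),"eef",st["eef_pos"].round(1),"yhead",h.round(2),"tilt",(R[:2,2]).round(4),"turn z",round(dz,4),"shift",(S.T@(np.array(p)-st["eef_pos"])).round(1),"j",st["joints"].round(2))
E
python3 -c "
from h import *
togo([418.4,178.7,120],-23.6)"
```

```text
t 1.32 eef [165.5 628.2 226.3] yhead -21.36 tilt [-0.0003 -0.0008] turn z 0.0391 shift [-310.6  411.7  106.6] j [-1.29  0.47 -0.08  1.56  0.04  1.12 -1.76]
```

Emit:
step_arm(motion=[[[0, 0, 0.039, 0, 0, 0, 100], [0, 0, 0, -17.3, 22.9, 5.9, 100], [0, 0, 0, -17.3, 22.9, 5.9, 100], [0, 0, 0, -17.3, 22.9, 5.9, 100], [0, 0, 0, -17.3, 22.9, 5.9, 100], [0, 0, 0, -17.3, 22.9, 5.9, 100], [0, 0, 0, -17.3, 22.9, 5.9, 100], [0, 0, 0, -17.3, 22.9, 5.9, 100], [0, 0, 0, -17.3, 22.9, 5.9, 100], [0, 0, 0, -17.3, 22.9, 5.9, 100], [0, 0, 0, -17.3, 22.9, 5.9, 100], [0, 0, 0, -17.3, 22.9, 5.9, 100], [0, 0, 0, -17.3, 22.9, 5.9, 100], [0, 0, 0, -17.3, 22.9, 5.9, 100], [0, 0, 0, -17.3, 22.9, 5.9, 100], [0, 0, 0, -17.3, 22.9, 5.9, 100], [0, 0, 0, -17.3, 22.9, 5.9, 100], [0, 0, 0, -17.3, 22.9, 5.9, 100], [0, 0, 0, -17.3, 22.9, 5.9, 100], [0, 0, 0, 0, 0, 0, 100]]])

```text
time: 2.98
eef_pos: [423.3, 173.8, 119.6]
tcp_rot: [2.628, 1.717, -0.003]
wrist_force: [-0.3, -0.1, -0.4]
width: 91.8
gripper_force: 0.0
```

```bash
python3 - <<'E'
from h import *
togo([418.4,178.7,120],-23.6)
st,im,hsv=snap("wrist","w1")
print(proj([418.4,178.7,16],"wrist",st))
t,m=cv2.threshold(im.min(2),0,255,cv2.THRESH_OTSU)
for c in cv2.findContours(m,cv2.RETR_EXTERNAL,cv2.CHAIN_APPROX_NONE)[0]:
    if 2000<cv2.contourArea(c)<60000: print(cv2.boundingRect(c),outline("wrist",c,16,st))
for k,z in dict(orange=10,blue=10,pink=8,teal=8).items():
    for c in blobs(hsv,*COL[k],300):print(k,cv2.boundingRect(c),outline("wrist",c,z,st))
E
```

```text
t 2.98 eef [423.3 173.8 119.6] yhead -23.69 tilt [-0.0002 -0.0031] turn z -0.0015 shift [ 2.6 -6.5 -0.4] j [-0.57  0.28  0.14  2.13 -0.05  0.74 -0.81]
[274.47963131 204.82180266]
(54, 365, 317, 55) [172.3 -11.  528.2 145.9 -13.4]
(201, 316, 194, 37) [383.7  41.8 207.8  46.  -23.6]
(126, 296, 315, 21) [384.2  79.3 327.6  17.5 -23.8]
(509, 0, 51, 149) [743.8 199.9 161.   65.5 -84.7]
orange (338, 0, 222, 259) [633.1 186.6 278.7 170.9 -84.3]Traceback (most recent call last):
  File "<stdin>", line 9, in <module>
  File "h.py", line 23, in outline
    P=np.array([onz(n,p[0],z,st)[:2] for p in c],np.float32)
                ~~~^^^^^^^^^^^^^
  File "h.py", line 11, in onz
    o,d=ray(n,uv,st);return o+d*(z-o[2])/d[2]
        ~~~^^^^^^^^^
  File "h.py", line 5, in ray
    c=ctrl.camera_info(n);K=c["intrinsics"];d=np.array([(uv[0]-K[0,2])/K[0,0],(uv[1]-K[1,2])/K[1,1],1.])
ValueError: time passes only in moves, steps and waits
```

View pics/w1.png

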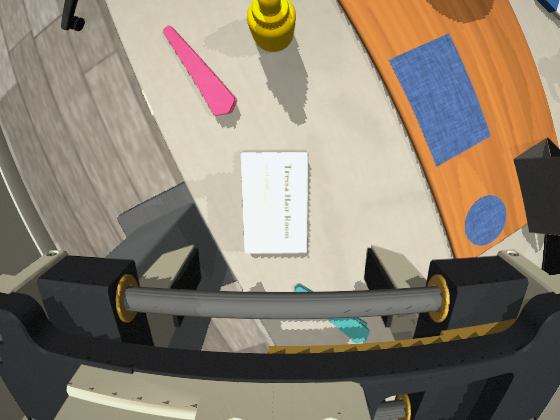

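The wrist view shows the cards at about (241–308, 152–255), the pink clip at (165–235, 27–115), and the board with its blue rectangle at (440,98). The fingers straddle the cards along image x.

```bash
sed -i 's/ctrl.camera_info(n)/CI[n]/; s/^def ray/CI={n:ctrl.camera_info(n) for n in("top","side","wrist")}\ndef ray/' h.py; cat > m.py <<'E'
from h import *
def report(st,hsv,im,cols=("blue","pink")):
    ok=lambda c:(lambda b:b[0]>1 and b[1]>1 and b[0]+b[2]<559 and b[1]+b[3]<270)(cv2.boundingRect(c))
    for k in cols:
        z=dict(orange=10,blue=10,pink=16,teal=16)[k]
        for c in blobs(hsv,*COL[k],300):
            if ok(c): print(k,cv2.boundingRect(c),outline("wrist",c,z,st))
    for c in blobs(hsv,(0,0,205),(180,30,255),1500):
        if ok(c): print("white",cv2.boundingRect(c),outline("wrist",c,16,st))
E
python3 - <<'E'
from m import *
st=ctrl.sense();im=cv2.imread("pics/w1.png")[:,:,::-1];hsv=cv2.cvtColor(im,cv2.COLOR_RGB2HSV)
print(hsv[200,270],hsv[200,330])
report(st,hsv,im)
E
```

```text
[ 84   5 245] [ 23  33 214]
blue (465, 196, 41, 49) [604.2  80.7  52.1  51.6 -26.1]
blue (389, 34, 101, 132) [591.8 209.7 102.3  66.4 -84.5]
pink (163, 26, 74, 89) [407.6 312.4  93.4  21.7 -81.1]
```

```bash
sed -i 's/(0,0,205),(180,30,255)/(0,0,190),(180,18,255)/' m.py; python3 - <<'E'
from m import *
togo([418.4,178.7,4])
st,im,hsv=snap("wrist","w2")
report(st,hsv,im)
print(proj(st["eef_pos"]-[0,0,104],"wrist",st))
E
```

```text
t 3.03 eef [422.2 176.4 119.9] yhead -23.6 tilt [-0.0007 -0.0016] turn z 0 shift [  0.8  -4.4 115.9] j [-0.58  0.28  0.14  2.13 -0.06  0.74 -0.81]
blue (466, 198, 41, 50) [604.8  77.5  52.3  52.2 -11.3]
blue (392, 37, 100, 131) [592.9 206.7 102.2  66.4 -84.7]
pink (166, 28, 73, 90) [405.7 308.9  93.   21.5 -76.2]
white (243, 154, 68, 102) [418.6 179.   89.5  54.8  66.8]
[282.36243848 207.73974138]
```

Emit:
step_arm(motion=[[[0, 0, -0.003, 0.8, -4.2, 10, 100], [0, 0, 0, 0, 0, 20, 100], [0, 0, 0, 0, 0, 20, 100], [0, 0, 0, 0, 0, 20, 100], [0, 0, 0, 0, 0, 20, 100], [0, 0, 0, 0, 0, 15, 100], [0, 0, 0, 0, 0, 10, 100], [0, 0, 0, 0, 0, 0, 100], [0, 0, 0, 0, 0, 0, 100], [0, 0, 0, 0, 0, 0, 100]]], grip_force=15)

```text
time: 3.92
eef_pos: [418.3, 182.8, 6.2]
tcp_rot: [-2.62, -1.733, -0.002]
wrist_force: [0.7, -0.2, 0.2]
width: 92.0
gripper_force: 0.0
```

Emit:
step_arm(motion=[[[0, 0, 0, 0, 0, 0, 40], [0, 0, 0, 0, 0, 0, 40], [0, 0, 0, 0, 0, 0, 40], [0, 0, 0, 0, 0, 0, 40], [0, 0, 0, 0, 0, 0, 40], [0, 0, 0, 0, 0, 0, 40], [0, 0, 0, 0, 0, 0, 40], [0, 0, 0, 0, 0, 0, 40]]], grip_force=15)

```text
time: 4.58
eef_pos: [418.0, 182.1, 5.6]
tcp_rot: [-2.621, -1.732, -0.0]
wrist_force: [-0.8, 0.1, 2.1]
width: 54.0
gripper_force: 15.0
```

Emit:
step_arm(motion=[[[0, 0, 0, 0, 0, -10, 40], [0, 0, 0, 0, 0, -20, 40], [0, 0, 0, 0, 0, -20, 40], [0, 0, 0, 0, 0, -10, 40], [0, 0, -0.1, 0, 0, 0, 40], [0, 0, -0.1, 0, 0, 0, 40], [0, 0, -0.1, 0, 0, 0, 40], [0, 0, -0.1, 0, 0, 0, 40], [0, 0, -0.1, 0, 0, 0, 40], [0, 0, 0, 0, 0, 0, 40], [0, 0, 0, 0, 0, 0, 40], [0, 0, 0, 0, 0, 0, 40], [0, 0, 0, 0, 0, 0, 40]]])

```text
time: 5.67
eef_pos: [417.8, 182.0, 65.6]
tcp_rot: [-2.114, -2.324, 0.0]
wrist_force: [1.0, -0.0, -0.5]
width: 53.7
gripper_force: 15.0
```

```bash
python3 - <<'E'
from m import *
togo([593.2,206.4,66],5.3)
st,im,hsv=snap("wrist","w3")
for c in blobs(hsv,(0,0,190),(180,18,255),1500):
    if cv2.boundingRect(c)[1]<280:print("white",cv2.boundingRect(c),outline("wrist",c,st["eef_pos"][2]-5.6+16,st))
report(st,hsv,im)
E
```

```text
t 5.67 eef [417.8 182.   65.6] yhead 5.44 tilt [-0.     -0.0001] turn z 0.0025 shift [  8.1 176.9  -0.5] j [-0.47  0.38  0.    2.16 -0.    0.61 -0.37]
white (225, 194, 114, 98) [415.9 197.5  54.2  52.7   5.5]
blue (487, 23, 49, 66) [580.5 335.8  52.9  51.8 -86. ]
```

View pics/w3.png

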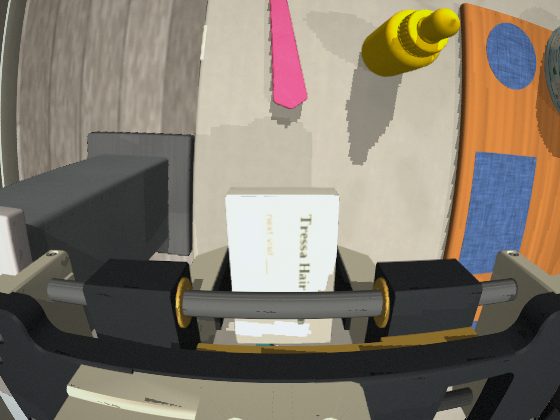

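The cards are held squarely, top edge at row 194, and sit about 2.6 mm along −tool x from the TCP. I account for that on the way to the patch.

Emit:
step_arm(motion=[[[0, 0, 0.002, 0.9, 14.7, 0, 40], [0, 0, 0, 0.9, 14.7, 0, 40], [0, 0, 0, 0.9, 14.7, 0, 40], [0, 0, 0, 0.9, 14.7, 0, 40], [0, 0, 0, 0.9, 14.7, 0, 40], [0, 0, 0, 0.9, 14.7, 0, 40], [0, 0, 0, 0.9, 14.7, 0, 40], [0, 0, 0, 0.9, 14.7, 0, 40], [0, 0, 0, 0.9, 14.7, 0, 40], [0, 0, 0, 0.9, 14.7, 0, 40], [0, 0, 0, 0.9, 14.7, 0, 40], [0, 0, 0, 0.9, 14.7, 0, 40], [0, 0, 0, 0, 0, 0, 40], [0, 0, 0, 0, 0, 0, 40], [0, 0, 0, 0, 0, 0, 40], [0, 0, 0, 0, 0, 0, 40]]])

```text
time: 7.05
eef_pos: [591.2, 209.5, 65.2]
tcp_rot: [-2.113, -2.324, 0.002]
wrist_force: [-0.6, 1.2, -0.5]
width: 53.9
gripper_force: 15.0
```

```bash
python3 - <<'E'
from m import *
togo([593.0,209.0,16],5.3)
st,im,hsv=snap("wrist","w4")
report(st,hsv,im)
for c in blobs(hsv,(0,0,190),(180,18,255),1500):
    if cv2.boundingRect(c)[1]<280:print("white",cv2.boundingRect(c),outline("wrist",c,st["eef_pos"][2]-5.6+16,st))
E
```

```text
t 7.05 eef [591.2 209.5  65.2] yhead 5.45 tilt [-0.0015 -0.0004] turn z 0.0027 shift [-0.6  1.9 49.2] j [-0.39  0.62  0.02  1.73 -0.01  0.79 -0.28]
blue (236, 160, 100, 28) [589.2 248.7  66.3  18.    4.9]
blue (501, 151, 33, 41) [774.7 274.5  33.9  27.1 -50.1]
blue (245, 4, 83, 77) [581.1 335.9  52.7  52.3   5.7]
pink (48, 72, 30, 67) [419.9 290.8  51.5  29.4 -87.2]
white (225, 194, 114, 98) [589.3 225.   54.   52.7   5.6]
white (354, 0, 142, 115) [652.5 327.1  76.9  57.8  15. ]
```

Emit:
step_arm(motion=[[[0, 0, 0.003, -0.7, 2.0, 8, 40], [0, 0, 0, 0, 0, 12, 40], [0, 0, 0, 0, 0, 12, 40], [0, 0, 0, 0, 0, 8, 40], [0, 0, 0, 0, 0, 4, 40], [0, 0, 0, 0, 0, 3, 40], [0, 0, 0, 0, 0, 0, 40], [0, 0, 0, 0, 0, 0, 40], [0, 0, 0, 0, 0, 0, 40]]])

```text
time: 7.85
eef_pos: [595.0, 209.2, 18.9]
tcp_rot: [2.117, 2.321, 0.001]
wrist_force: [0.2, -0.5, 0.0]
width: 54.0
gripper_force: 15.0
```

```bash
python3 - <<'E'
from m import *
togo([593.0,209.0,16],5.3)
st,im,hsv=snap("wrist","w5")
report(st,hsv,im)
for c in blobs(hsv,(0,0,190),(180,18,255),1500):
    if cv2.boundingRect(c)[1]<280:print("white",cv2.boundingRect(c),outline("wrist",c,st["eef_pos"][2]-5.6+16,st))
togo([593.0,209.0,16],5.3)
E
```

```text
t 7.85 eef [595.  209.2  18.9] yhead 5.27 tilt [0.0008 0.0004] turn z -0.0005 shift [-0.1 -2.   2.9] j [-0.39  0.69  0.01  1.74 -0.01  0.72 -0.28]
blue (216, 172, 126, 75) [590.4 236.8  66.4  42.1   5.5]
pink (3, 82, 33, 66) [422.4 286.7  43.1  31.8 -88.6]
white (225, 194, 114, 98) [593.2 224.7  54.   52.7   5.3]
white (369, 0, 155, 115) [673.7 331.1  91.   61.8  17.5]
t 7.9 eef [595.  209.3  19.1] yhead 5.27 tilt [0.0009 0.0004] turn z -0.0005 shift [-0.1 -2.   3.1] j [-0.39  0.69  0.01  1.74 -0.01  0.72 -0.28]
```

Emit:
step_arm(motion=[[[0, 0, 0, 0, -1.8, 0, 40], [0, 0, 0, 0, 0, 1.5, 40], [0, 0, 0, 0, 0, 0, 40], [0, 0, 0, 0, 0, 0, 40], [0, 0, 0, 0, 0, 0, 40]]])

```text
time: 8.32
eef_pos: [592.7, 208.9, 17.1]
tcp_rot: [2.117, 2.321, 0.0]
wrist_force: [0.4, 0.2, -0.5]
width: 53.7
gripper_force: 15.0
```

```bash
cat > cardchk.py <<'E'
from m import *
st,im,hsv=snap("wrist")
report(st,hsv,im)
for c in blobs(hsv,(0,0,190),(180,18,255),1500):
    if cv2.boundingRect(c)[1]<280:print("white",cv2.boundingRect(c),outline("wrist",c,st["eef_pos"][2]-5.6+16,st))
togo([593.0,209.0,16],5.3)
print(ctrl.sense()["wrist_force"])
E
python3 cardchk.py
```

```text
blue (220, 172, 127, 74) [590.3 237.4  66.3  41.    5.3]
pink (3, 81, 34, 67) [422.4 286.7  43.2  32.2 -88.3]
white (225, 194, 114, 98) [590.9 224.4  54.   52.7   5.4]
white (376, 0, 154, 116) [675.6 331.7  92.5  62.5  17.9]
t 8.37 eef [592.8 208.9  17.1] yhead 5.27 tilt [0.0001 0.0001] turn z -0.0005 shift [0.1 0.2 1.1] j [-0.39  0.69  0.01  1.74 -0.01  0.71 -0.28]
[-0.22967292  0.46773135 -0.44337055]
```

Emit:
step_arm(motion=[[[0, 0, 0, 0, 0.4, 0.9, 40], [0, 0, 0, 0, 0, 0.5, 40], [0, 0, 0, 0, 0, 0, 40], [0, 0, 0, 0, 0, 0, 75], [0, 0, 0, 0, 0, 0, 85], [0, 0, 0, 0, 0, 0, 85], [0, 0, 0, 0, 0, 0, 85], [0, 0, 0, 0, 0, -15, 85], [0, 0, 0, 0, 0, -30, 85], [0, 0, 0, 0, 0, -30, 85], [0, 0, 0, 0, 0, -30, 85], [0, 0, 0, 0, 0, -20, 85], [0, 0, 0, 0, 0, -15, 85], [0, 0, 0, 0, 0, 0, 50], [0, 0, 0, 0, 0, 0, 50], [0, 0, 0, 0, 0, 0, 50]]])

```text
time: 9.7
eef_pos: [592.4, 208.7, 154.6]
tcp_rot: [-2.116, -2.321, 0.002]
wrist_force: [0.5, 0.6, -0.8]
width: 62.3
gripper_force: 0.0
```

```bash
python3 - <<'E'
from m import *
st,im,hsv=snap("wrist","w6")
report(st,hsv,im)
for c in blobs(hsv,(0,0,190),(180,18,255),1500):
    if cv2.boundingRect(c)[1]<280:print("white",cv2.boundingRect(c),outline("wrist",c,26,st))
for c in blobs(hsv,*COL["orange"],3000):print("orange",cv2.boundingRect(c),outline("wrist",c,10,st))
togo([433,-69,160],5.3)
E
```

```text
blue (248, 145, 71, 102) [592.9 206.8 101.4  66.1 -84.7]
blue (450, 137, 29, 32) [775.9 273.9  30.7  25.  -50.5]
blue (254, 34, 59, 55) [580.8 335.7  52.8  51.5   5.4]
pink (102, 39, 24, 90) [414.7 311.4  92.4  26.4 -83.5]
white (254, 155, 60, 93) [593.6 203.4  91.4  55.6 -84.7]
white (328, 6, 104, 104) [670.4 351.9 101.1  99.8  54.3]
white (254, 155, 60, 93) [593.3 206.2  88.3  53.7 -84.7]
white (328, 6, 104, 104) [667.5 349.8  97.6  96.4  54.3]
orange (235, 26, 177, 266) [629.6 239.8 268.4 167.5 -84.6]
t 9.75 eef [592.1 208.6 154.1] yhead 5.28 tilt [-0.0023 -0.0009] turn z -0.0004 shift [-261.7 -184.    -5.3] j [-0.4   0.5   0.02  1.68 -0.01  0.96 -0.28]
```

View pics/w6.png

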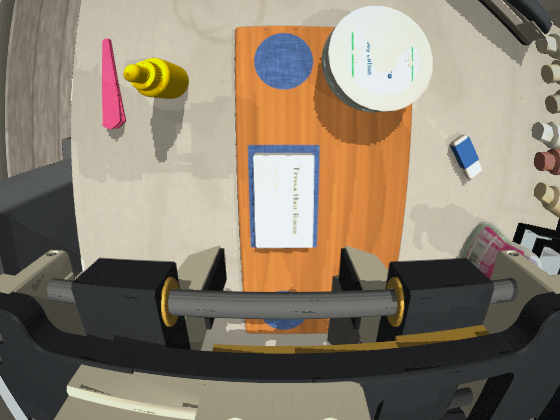

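The cards lie on the patch to within about 0.5 mm: cards (593.3,206.2) against patch (592.9,206.8), same yaw. Next the nail polish, with the fingers closing along world y to clear the yellow bottle.

Emit:
step_arm(motion=[[[0, 0, -0.123, 0, 0, 0, 50], [0, 0, -0.123, 0, 0, 0, 50], [0, 0, -0.123, 0, 0, 0, 50], [0, 0, -0.123, 0, 0, 0, 50], [0, 0, -0.123, 0, 0, 0, 50], [0, 0, -0.123, 0, 0, 0, 50], [0, 0, -0.123, 0, 0, 0, 50], [0, 0, -0.123, 0, 0, 0, 50], [0, 0, -0.123, 0, 0, 0, 50], [0, 0, -0.123, 0, 0, 0, 50], [0, 0, -0.123, 0, 0, 0, 50], [0, 0, -0.123, 0, 0, 0, 50], [0, 0, 0, 0, 0, 0, 50]]])

```text
time: 10.83
eef_pos: [592.1, 208.4, 153.8]
tcp_rot: [0.002, -3.139, 0.001]
wrist_force: [-0.1, -0.0, -1.0]
width: 46.0
gripper_force: 0.0
```

Emit:
step_arm(motion=[[[0, 0, 0, 11.4, -19.9, -0.4, 50], [0, 0, 0, 11.4, -19.9, -0.4, 50], [0, 0, 0, 11.4, -19.9, -0.4, 50], [0, 0, 0, 11.4, -19.9, -0.4, 50], [0, 0, 0, 11.4, -19.9, -0.4, 50], [0, 0, 0, 11.4, -19.9, -0.4, 50], [0, 0, 0, 11.4, -19.9, -0.4, 50], [0, 0, 0, 11.4, -19.9, -0.4, 50], [0, 0, 0, 11.4, -19.9, -0.4, 50], [0, 0, 0, 11.4, -19.9, -0.4, 50], [0, 0, 0, 11.4, -19.9, -0.4, 50], [0, 0, 0, 11.4, -19.9, -0.4, 50], [0, 0, 0, 11.4, -19.9, -0.4, 50], [0, 0, 0, 11.4, -19.9, -0.4, 50], [0, 0, 0, 0, 0, 0, 50], [0, 0, 0, 0, 0, 0, 50], [0, 0, 0, 0, 0, 0, 50], [0, 0, 0, 0, 0, 0, 50]]])

```text
time: 12.33
eef_pos: [433.2, -68.2, 161.0]
tcp_rot: [-0.004, -3.142, -0.001]
wrist_force: [-0.5, -0.6, 0.5]
width: 45.9
gripper_force: 0.0
```

```bash
python3 - <<'E'
from m import *
togo([433,-69,160],90)
st,im,hsv=snap("wrist","w7")
for z in (0,79): print(z,proj([433,-69,z],"wrist",st))
E
```

```text
t 12.33 eef [433.2 -68.2 161. ] yhead 89.85 tilt [-0.      0.0007] turn z -0.0027 shift [ 0.2 -0.8  1. ] j [ 0.31  0.19 -0.24  2.13  0.06  0.83  1.61]
0 [281.54880064 192.01371182]
79 [281.41246488 216.89845267]
```

View pics/w7.png

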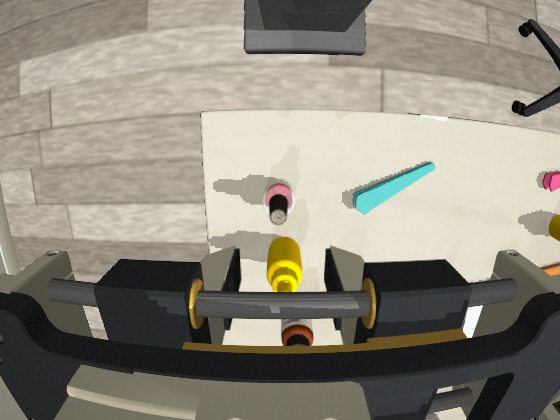

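The polish body is at (279,195) and its cap top at (278,216). The yellow bottle is behind it at (285,265).

```bash
python3 - <<'E'
from m import *
st=ctrl.sense();im=cv2.imread("pics/w7.png");hsv=cv2.cvtColor(im,cv2.COLOR_BGR2HSV)
m=(hsv[...,2]<90).astype(np.uint8);m[:180]=0;m[226:]=0;m[:,:262]=0;m[:,292:]=0
ys,xs=np.nonzero(m);
for y in range(196,226,3):
    r=xs[ys==y]; print(y, (r.min(),r.max()) if len(r) else None, end=' ')
print(onz("wrist",(278.3,216.5),79,st))
for c in blobs(hsv,(160,60,60),(179,255,255),200):print(cv2.boundingRect(c),outline("wrist",c,46,st))
cv2.imwrite("pics/c7.png",cv2.resize(im[175:235,250:310],None,fx=8,fy=8,interpolation=cv2.INTER_CUBIC))
E
```

```text
196 (np.int64(273), np.int64(283)) 199 (np.int64(270), np.int64(286)) 202 (np.int64(269), np.int64(287)) 205 (np.int64(270), np.int64(286)) 208 (np.int64(270), np.int64(286)) 211 (np.int64(270), np.int64(286)) 214 (np.int64(270), np.int64(285)) 217 None 220 None 223 None [432.68950212 -71.35746379  79.        ]
(266, 184, 26, 24) [424.1 -71.2  22.   20.   83.9]
(543, 171, 17, 21) [405.3 232.9  30.4  22.4 -81.3]
```

View pics/c7.png

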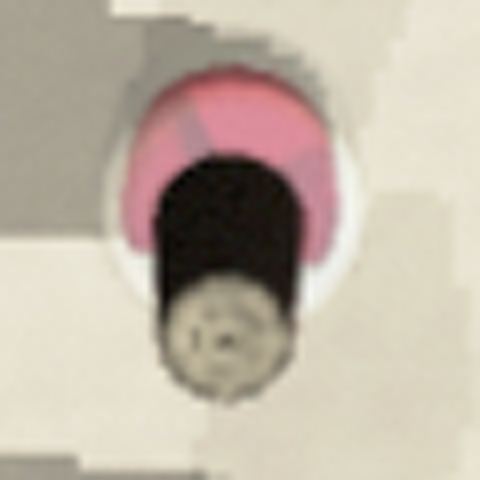

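Emit:
step_arm(motion=[[[0, 0, 0, 0, -3.0, 9, 50], [0, 0, 0, 0, 0, 18, 50], [0, 0, 0, 0, 0, 18, 50], [0, 0, 0, 0, 0, 18, 50], [0, 0, 0, 0, 0, 18, 50], [0, 0, 0, 0, 0, 15, 50], [0, 0, 0, 0, 0, 9, 50], [0, 0, 0, 0, 0, 4, 50], [0, 0, 0, 0, 0, 0, 50], [0, 0, 0, 0, 0, 0, 50], [0, 0, 0, 0, 0, 0, 50]]])

```text
time: 13.3
eef_pos: [433.5, -72.2, 52.9]
tcp_rot: [0.004, 3.14, -0.0]
wrist_force: [-0.8, -0.5, 0.3]
width: 46.2
gripper_force: 0.0
```

```bash
python3 - <<'E'
from m import *
togo([433.3,-71.2,52],90)
st,im,hsv=snap("wrist","w8")
print(proj([433.3,-71.2,79],"wrist",st),st["width"])
cv2.imwrite("pics/c8.png",cv2.resize(im[160:320,180:390,::-1],None,fx=3,fy=3,interpolation=cv2.INTER_CUBIC))
E
```

```text
t 13.3 eef [433.5 -72.2  52.9] yhead 89.85 tilt [ 0.0014 -0.0002] turn z -0.0027 shift [0.2 1.  0.9] j [ 0.28  0.39 -0.2   2.19  0.14  0.57  1.54]
[284.97845733 290.18425524] 46.15038540970168
```

View pics/c8.png

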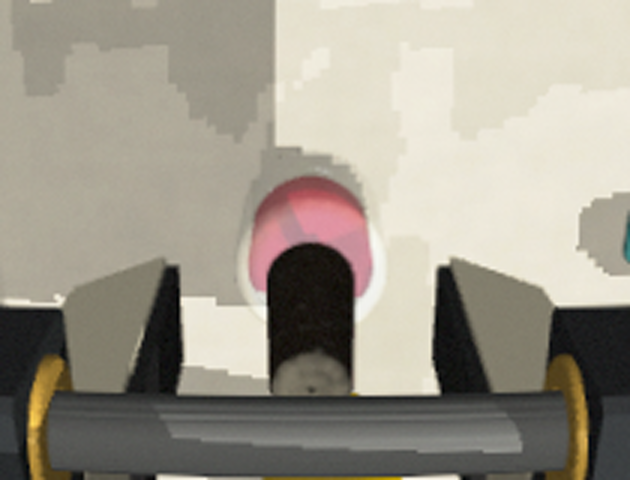

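The cap (column 311 in the crop) is centred between the fingers, whose midpoint is about 308. I close and lift.

Emit:
step_arm(motion=[[[0, 0, 0, 0, 0, 0, 8], [0, 0, 0, 0, 0, 0, 8], [0, 0, 0, 0, 0, 0, 8], [0, 0, 0, 0, 0, 0, 8], [0, 0, 0, 0, 0, 0, 8], [0, 0, 0, 0, 0, 0, 8], [0, 0, 0, 0, 0, 0, 8]]], grip_force=15)

```text
time: 13.93
eef_pos: [432.8, -72.3, 52.3]
tcp_rot: [0.004, 3.141, -0.0]
wrist_force: [-0.1, -0.3, 1.4]
width: 16.4
gripper_force: 15.0
```

Emit:
step_arm(motion=[[[0, 0, 0, 0, 0, -5, 8], [0, 0, 0, 0, 0, -15, 8], [0, 0, 0, 0, 0, -20, 8], [0, 0, 0, 0, 0, -20, 8], [0, 0, 0, 0, 0, -20, 8], [0, 0, 0, 0, 0, -20, 8], [0, 0, 0, 0, 0, -15, 8], [0, 0, 0, 0, 0, -5, 8], [0, 0, 0, 0, 0, 0, 8], [0, 0, 0, 0, 0, 0, 8], [0, 0, 0, 0, 0, 0, 8]]])

```text
time: 14.85
eef_pos: [431.8, -72.1, 171.2]
tcp_rot: [-0.004, -3.14, -0.001]
wrist_force: [0.3, 0.8, 0.2]
width: 16.8
gripper_force: 15.0
```

```bash
python3 - <<'E'
from m import *
togo([605.0,77.3,172],90)
st,im,hsv=snap("wrist","w9")
print(st["width"],st["gripper_force"])
for c in blobs(hsv,(160,60,60),(179,255,255),200):print(cv2.boundingRect(c),outline("wrist",c,st["eef_pos"][2]-7,st))
E
```

```text
t 14.85 eef [431.8 -72.1 171.2] yhead 89.84 tilt [-0.002   0.0004] turn z -0.0028 shift [-173.2  149.4   -1.1] j [ 0.32  0.18 -0.24  2.12  0.06  0.86  1.62]
16.820458123847178 14.994916766881943
(263, 220, 40, 40) [419.6 -71.8  22.5  21.6  -4.4]
(539, 171, 21, 20) [382.7 107.3  22.2  12.9 -83.3]
```

Emit:
step_arm(motion=[[[0, 0, 0, -7, 6, 0, 8], [0, 0, 0, -14, 12, 0, 8], [0, 0, 0, -14, 12, 0, 8], [0, 0, 0, -14, 12, 0, 8], [0, 0, 0, -14, 12, 0, 8], [0, 0, 0, -14, 12, 0, 8], [0, 0, 0, -14, 12, 0, 8], [0, 0, 0, -14, 12, 0, 8], [0, 0, 0, -14, 12, 0, 8], [0, 0, 0, -14, 12, 0, 8], [0, 0, 0, -14, 12, 0, 8], [0, 0, 0, -14, 12, 0, 8], [0, 0, 0, -12, 11, 20, 8], [0, 0, 0, 0, 0, 20, 8], [0, 0, 0, 0, 0, 20, 8], [0, 0, 0, 0, 0, 20, 8], [0, 0, 0, 0, 0, 0, 8], [0, 0, 0, 0, 0, 0, 8], [0, 0, 0, 0, 0, 0, 8]]])

```text
time: 16.48
eef_pos: [606.6, 76.9, 92.6]
tcp_rot: [0.004, 3.141, 0.001]
wrist_force: [0.6, -0.0, -0.8]
width: 16.6
gripper_force: 15.0
```

```bash
python3 - <<'E'
from m import *
togo([605.1,77.2,62.5],90)
st,im,hsv=snap("wrist","w10")
report(st,hsv,im,("blue",))
for z in(10,):print(proj([605.1,77.2,z],"wrist",st))
E
```

```text
t 16.48 eef [606.6  76.9  92.6] yhead 89.86 tilt [0.0003 0.0005] turn z -0.0025 shift [ 1.6  0.3 30.1] j [ 0.03  0.57 -0.26  1.76  0.19  0.84  1.25]
blue (249, 182, 68, 55) [600.8  77.   52.3  43.8  89.9]
blue (381, 159, 109, 85) [592.4 206.6 102.1  65.9 -84. ]
white (395, 170, 98, 75) [595.8 211.6  92.4  57.5 -84.1]
[282.87278497 214.97250075]
```

View pics/w10.png

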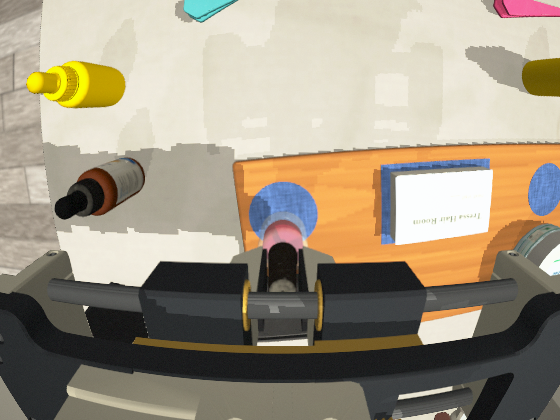

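The nail polish is held over its disc (disc at about (284,210)). I correct by 1.6 mm and lower it.

Emit:
step_arm(motion=[[[0, 0, 0, 1.5, 0.2, 4, 8], [0, 0, 0, 0, 0, 8, 8], [0, 0, 0, 0, 0, 8, 8], [0, 0, 0, 0, 0, 5, 8], [0, 0, 0, 0, 0, 3, 8], [0, 0, 0, 0, 0, 0, 8], [0, 0, 0, 0, 0, 0, 8], [0, 0, 0, 0, 0, 0, 8]]])

```text
time: 17.2
eef_pos: [604.8, 76.6, 64.3]
tcp_rot: [0.004, 3.141, 0.0]
wrist_force: [-0.1, 0.3, 0.3]
width: 16.3
gripper_force: 15.0
```

```bash
python3 - <<'E'
from m import *
togo([605.1,77.2,62.4],90)
st,im,hsv=snap("wrist","w11");print(st["wrist_force"])
report(st,hsv,im,("blue",))
togo([605.1,77.2,62.4],90)
cv2.imwrite("pics/c11.png",cv2.resize(im[150:350,180:390,::-1],None,fx=3,fy=3,interpolation=cv2.INTER_CUBIC))
E
```

```text
t 17.2 eef [604.8  76.6  64.3] yhead 89.84 tilt [0.0003 0.0001] turn z -0.0028 shift [-0.3  0.6  1.9] j [ 0.02  0.61 -0.25  1.77  0.2   0.79  1.23]
[-0.05939682  0.31661414  0.34417442]
blue (246, 194, 76, 55) [598.8  77.3  52.5  39.4  88.8]
blue (392, 167, 117, 95) [593.1 206.4 102.   66.6 -84.5]
white (408, 179, 105, 84) [596.7 212.5  92.7  57.7 -84.6]
t 17.25 eef [604.9  76.6  64.5] yhead 89.85 tilt [0.0005 0.0002] turn z -0.0027 shift [-0.2  0.6  2.1] j [ 0.02  0.61 -0.25  1.77  0.2   0.79  1.23]
```

View pics/c11.png

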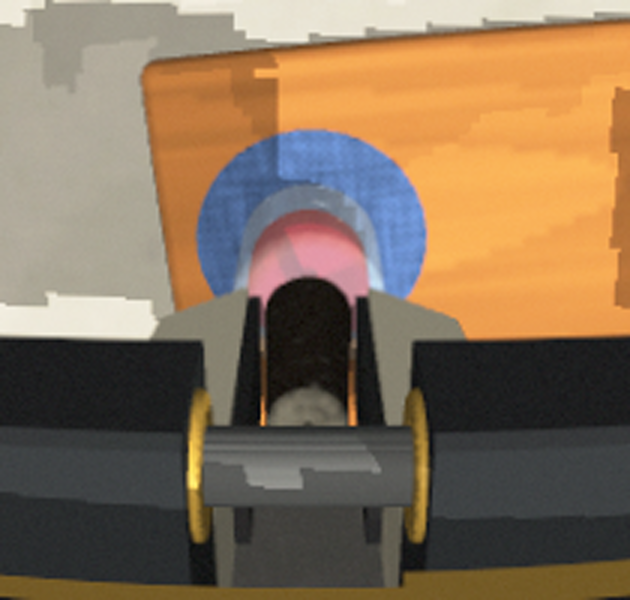

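The bottle is centred on the disc across, with about the right gap in front. I set it down and release.

Emit:
step_arm(motion=[[[0, 0, 0, 0, 0.4, 1.2, 8], [0, 0, 0, 0, 0, 0.8, 8], [0, 0, 0, 0, 0, 0, 8], [0, 0, 0, 0, 0, 0, 8], [0, 0, 0, 0, 0, 0, 20], [0, 0, 0, 0, 0, 0, 35], [0, 0, 0, 0, 0, 0, 45], [0, 0, 0, 0, 0, 0, 45], [0, 0, 0, 0, 0, -8, 45], [0, 0, 0, 0, 0, -20, 45], [0, 0, 0, 0, 0, -20, 45], [0, 0, 0, 0, 0, -25, 45], [0, 0, 0, 0, 0, -25, 45], [0, 0, 0, 0, 0, -12, 45], [0, 0, 0, 0, 0, 0, 45], [0, 0, 0, 0, 0, 0, 45], [0, 0, 0, 0, 0, 0, 45]]])

```text
time: 18.67
eef_pos: [603.7, 76.6, 170.9]
tcp_rot: [-0.004, -3.14, 0.001]
wrist_force: [-0.3, -0.2, -0.8]
width: 41.4
gripper_force: 0.0
```

```bash
python3 - <<'E'
from m import *
togo([571.3,-49.9,172],90)
st,im,hsv=snap("wrist","w12");snap("top","t12")
report(st,hsv,im,("blue",))
cv2.imwrite("pics/c12.png",np.hstack([cv2.resize(im[150:350,180:390,::-1],None,fx=2,fy=2),cv2.resize(cv2.imread("pics/t12.png")[150:250,300:420],None,fx=3,fy=4)]))
E
```

```text
t 18.67 eef [603.7  76.6 170.9] yhead 89.84 tilt [-0.002  -0.0004] turn z -0.0028 shift [  32.4 -126.5   -0.9] j [ 0.05  0.47 -0.28  1.71  0.15  0.98  1.27]
blue (258, 169, 51, 48) [604.1  77.1  50.9  49.1  89.9]
blue (486, 154, 33, 44) [580.8 335.6  51.9  51.9 -63.5]
blue (359, 150, 90, 68) [592.8 206.4 101.9  65.5 -84.5]
white (369, 158, 81, 59) [595.3 210.   91.3  57.  -84.4]
```

View pics/c12.png

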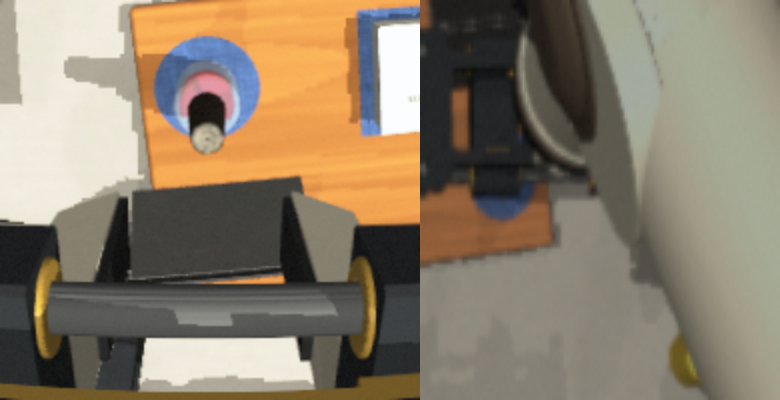

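```bash
python3 - <<'E'
from m import *
print(onz("wrist",(284,218.5),89,ctrl.sense()))
E
```

```text
[604.09676896  77.73668468  89.        ]
```

Emit:
step_arm(motion=[[[0, 0, 0, 2, -8, 0, 55], [0, 0, 0, 4, -16, 0, 55], [0, 0, 0, 4, -16, 0, 55], [0, 0, 0, 4, -16, 0, 55], [0, 0, 0, 5, -16, 0, 55], [0, 0, 0, 5, -16, 0, 55], [0, 0, 0, 4, -16, 0, 55], [0, 0, 0, 4, -16, 0, 55], [0, 0, 0, 0, -7, 0, 55], [0, 0, 0, 0, 0, 0, 55], [0, 0, 0, 0, 0, 0, 55], [0, 0, 0, 0, 0, 0, 55], [0, 0, 0, 0, 0, 0, 55]]])

```text
time: 19.85
eef_pos: [572.5, -48.4, 172.1]
tcp_rot: [-0.001, -3.142, -0.001]
wrist_force: [-0.9, 0.6, -0.2]
width: 50.3
gripper_force: 0.0
```

```bash
python3 - <<'E'
from m import *
togo([571.3,-49.9,172],90)
st,im,hsv=snap("wrist","w13")
print(proj([571.3,-49.9,102],"wrist",st),proj([571.3,-49.9,0],"wrist",st))
cv2.imwrite("pics/c13.png",cv2.resize(im[130:290,200:360,::-1],None,fx=4,fy=4-0.5,interpolation=cv2.INTER_CUBIC))
E
```

```text
t 19.85 eef [572.5 -48.4 172.1] yhead 89.96 tilt [-0.0001  0.0008] turn z -0.0008 shift [ 1.2 -1.5  0.1] j [ 0.24  0.41 -0.26  1.8   0.12  0.95  1.5 ]
[280.49743785 220.71607782] [280.91827669 188.47850318]
```

View pics/c13.png

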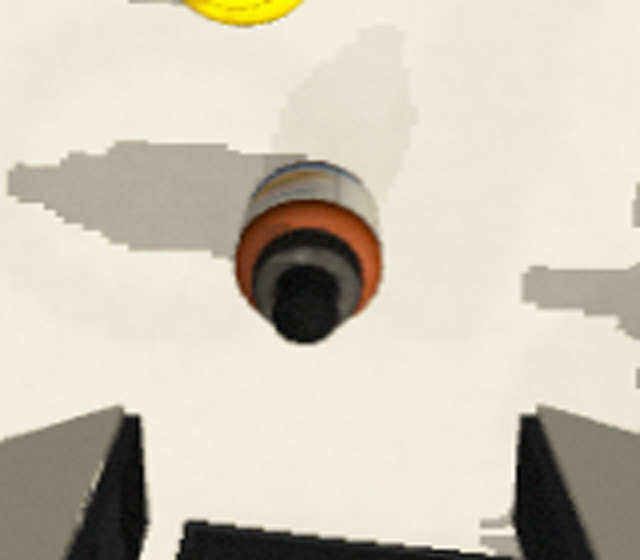

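The dropper stands alone: bulb at (276.5,220) in the full picture, body at about (277.5,205).

```bash
python3 - <<'E'
from m import *
st=ctrl.sense()
b=onz("wrist",(276.5,220),101,st);c=onz("wrist",(277.2,130+270/3.5),77,st);d=onz("wrist",(277.2,130+262/3.5),70,st);print(b,c,d)
togo([571.3,b[1],46],90)
E
```

```text
[571.06912821 -53.01405958 101.        ] [568.33415328 -52.81769156  77.        ] [568.46190931 -52.91747781  70.        ]
t 19.9 eef [572.5 -48.5 172.1] yhead 89.95 tilt [-0.      0.0007] turn z -0.0008 shift [  1.2  -4.5 126.1] j [ 0.24  0.41 -0.26  1.8   0.12  0.95  1.5 ]
```

Emit:
step_arm(motion=[[[0, 0, 0, 2.0, -4.4, 6, 60], [0, 0, 0, 0, 0, 18, 60], [0, 0, 0, 0, 0, 18, 60], [0, 0, 0, 0, 0, 18, 60], [0, 0, 0, 0, 0, 18, 60], [0, 0, 0, 0, 0, 18, 60], [0, 0, 0, 0, 0, 14, 60], [0, 0, 0, 0, 0, 10, 60], [0, 0, 0, 0, 0, 6, 60], [0, 0, 0, 0, 0, 0, 60], [0, 0, 0, 0, 0, 0, 60], [0, 0, 0, 0, 0, 0, 60]]])

```text
time: 20.9
eef_pos: [571.0, -54.4, 47.0]
tcp_rot: [0.004, 3.14, -0.0]
wrist_force: [-0.5, -1.0, -0.0]
width: 55.1
gripper_force: 0.0
```

Emit:
step_arm(motion=[[[0, 0, 0, 0, 0, 0, 20], [0, 0, 0, 0, 0, 0, 20], [0, 0, 0, 0, 0, 0, 20], [0, 0, 0, 0, 0, 0, 20], [0, 0, 0, 0, 0, 0, 20], [0, 0, 0, 0, 0, 0, 20], [0, 0, 0, 0, 0, 0, 20]]], grip_force=15)

```text
time: 21.48
eef_pos: [570.6, -54.3, 46.6]
tcp_rot: [0.004, 3.141, 0.0]
wrist_force: [-0.2, 1.2, 2.7]
width: 31.6
gripper_force: 15.0
```

```bash
python3 - <<'E'
from m import *
togo([570.2,-52.9,46],90)
st,im,hsv=snap("wrist","w14")
print(st["width"],st["gripper_force"],proj([570.2,-52.9,102],"wrist",st))
cv2.imwrite("pics/c14.png",cv2.resize(im[200:340,200:360,::-1],None,fx=4,fy=4,interpolation=cv2.INTER_CUBIC))
E
```

```text
t 21.48 eef [570.6 -54.3  46.6] yhead 89.85 tilt [0.0007 0.    ] turn z -0.0026 shift [0.4 1.4 0.6] j [ 0.22  0.58 -0.22  1.88  0.18  0.71  1.46]
31.598505743145253 14.998845423397142 [286.5681882 328.1080463]
```

Emit:
step_arm(motion=[[[0, 0, 0, 0, 0, -5, 20], [0, 0, 0, 0, 0, -15, 20], [0, 0, 0, 0, 0, -20, 20], [0, 0, 0, 0, 0, -20, 20], [0, 0, 0, 0, 0, -20, 20], [0, 0, 0, 0, 0, -20, 20], [0, 0, 0, 0, 0, -15, 20], [0, 0, 0, 0, 0, -5, 20], [0, 0, 0, 0, 0, 0, 20], [0, 0, 0, 0, 0, 0, 20]]])

```text
time: 22.37
eef_pos: [569.8, -54.5, 165.6]
tcp_rot: [-0.005, -3.141, 0.0]
wrist_force: [-1.5, -0.3, -1.0]
width: 31.7
gripper_force: 15.0
```

Emit:
step_arm(motion=[[[0, 0, 0, 0, 10, 0, 20], [0, 0, 0, -0.8, 23, 0, 20], [0, 0, 0, -0.8, 23, 0, 20], [0, 0, 0, -0.8, 23, 0, 20], [0, 0, 0, -0.8, 23, 0, 20], [0, 0, 0, -0.8, 23, 0, 20], [0, 0, 0, -0.8, 23, 0, 20], [0, 0, 0, -0.8, 23, 0, 20], [0, 0, 0, -0.8, 23, 0, 20], [0, 0, 0, -0.8, 23, 0, 20], [0, 0, 0, -0.8, 23, 0, 20], [0, 0, 0, -0.8, 23, 0, 20], [0, 0, 0, -0.8, 23, 0, 20], [0, 0, 0, -0.8, 23, 0, 20], [0, 0, 0, 0, 23, 0, 20], [0, 0, 0, 0, 23, 0, 20], [0, 0, 0, 0, 23, 0, 20], [0, 0, 0, 0, 12, 0, 20], [0, 0, 0, 0, 0, 0, 20], [0, 0, 0, 0, 0, 0, 20]]])

```text
time: 24.03
eef_pos: [580.7, 335.7, 165.0]
tcp_rot: [-0.002, -3.14, 0.002]
wrist_force: [-0.5, -1.3, -0.1]
width: 31.8
gripper_force: 15.0
```

```bash
python3 - <<'E'
from m import *
togo([581.0,335.8,57],90)
st,im,hsv=snap("wrist","w15")
print(st["width"],st["gripper_force"])
report(st,hsv,im,("blue",))
E
```

```text
t 24.03 eef [580.7 335.7 165. ] yhead 89.94 tilt [-0.0019 -0.0012] turn z -0.0011 shift [ -0.5   0.3 108. ] j [-0.34  0.59 -0.33  1.55  0.21  1.04  0.85]
31.759847105605164 14.98968336803955
blue (51, 196, 33, 41) [604.   80.8  52.1  45.7  20.7]
blue (114, 170, 97, 63) [592.9 206.7 102.   65.8 -84.7]
blue (257, 168, 53, 63) [585.2 336.4  61.4  52.2   7.2]
blue (483, 63, 73, 39) [441.  611.1 136.    8.6 -61. ]
white (117, 207, 84, 32) [606.4 203.1  92.2  36.5 -85. ]
```

Emit:
step_arm(motion=[[[0, 0, 0, 0, 0, 8, 20], [0, 0, 0, 0, 0, 16, 20], [0, 0, 0, 0, 0, 18, 20], [0, 0, 0, 0, 0, 18, 20], [0, 0, 0, 0, 0, 16, 20], [0, 0, 0, 0, 0, 14, 20], [0, 0, 0, 0, 0, 8, 20], [0, 0, 0, 0, 0, 4, 20], [0, 0, 0, 0, 0, 0, 20], [0, 0, 0, 0, 0, 0, 20], [0, 0, 0, 0, 0, 0, 20]]])

```text
time: 25.0
eef_pos: [582.5, 336.0, 65.3]
tcp_rot: [0.004, 3.14, 0.002]
wrist_force: [-0.2, -0.3, 0.1]
width: 31.8
gripper_force: 15.0
```

```bash
python3 - <<'E'
from m import *
togo([581.0,335.8,57],90)
st,im,hsv=snap("wrist","w16")
report(st,hsv,im,("blue",))
cv2.imwrite("pics/c16.png",cv2.resize(im[150:330,200:370,::-1],None,fx=4,fy=3.3,interpolation=cv2.INTER_CUBIC))
E
```

```text
t 25.0 eef [582.5 336.   65.3] yhead 89.84 tilt [0.0016 0.001 ] turn z -0.0029 shift [ 1.5 -0.3  8.3] j [-0.36  0.7  -0.3   1.6   0.25  0.87  0.82]
blue (59, 193, 123, 70) [587.  206.3 102.4  54.2 -84.8]
blue (245, 190, 76, 60) [575.8 335.9  52.7  43.1 -89.1]
```

View pics/c16.png

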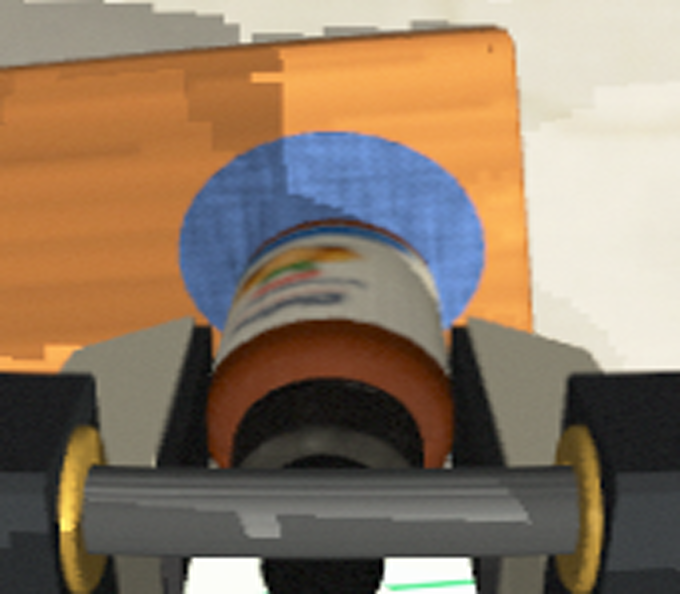

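The bottle hangs upright over its disc, with base front edge at about (283,216) and disc front edge at row 190.

```bash
python3 - <<'E'
from m import *
st=ctrl.sense();print(st["eef_pos"])
p=onz("wrist",(283.5,150+219/3.3),18.7,st);print(p,p[0]+16.5)
E
```

```text
[582.50758935 336.10686177  65.41104592]
[570.20994916 336.77423295  18.7       ] 586.7099491642196
```

```bash
python3 - <<'E'
from m import *
st=ctrl.sense();
for r,z,R in((378,88.7,12),(430,95.7,12),(320,88.7,16.5),(320,83,16.5)):
    p=onz("wrist",(282,150+r/3.3),z,st);print(r,z,p,p[0]+R)
# same checks on pre-grasp image w13 (eef 572.5,-48.5,172.1)
s13=dict(st,eef_pos=np.array([572.5,-48.5,172.1]),tcp_rot=np.array([0,-np.pi,0]))
for r,z,R in((162,0,16.5),(162,3,16.5),(230,70,12),(200,65,16.5)):
    p=onz("wrist",(278,130+r/3.5),z,s13);print(r,z,p,p[0]+R)
E
```

```text
378 88.7 [570.15382658 335.75319113  88.7       ] 582.1538265793745
430 95.7 [574.53800932 335.73827568  95.7       ] 586.5380093167977
320 88.7 [561.26784293 335.77712062  88.7       ] 577.767842928911
320 83 [563.79651148 335.77272664  83.        ] 580.2965114798019
162 0 [558.36961967 -53.12338063   0.        ] 574.8696196739207
162 3 [557.76628062 -53.08381536   3.        ] 574.2662806244235
230 70 [560.63782464 -52.24788077  70.        ] 572.6378246438959
200 65 [554.55050224 -52.29210182  65.        ] 571.0505022412117
```

Allowing for the base-edge bias, which is the same as before the grasp, the bottle axis is at about x = 582.5. The disc is at 580.8, so I shift 1.6 mm, lower and release.

Emit:
step_arm(motion=[[[0, 0, 0, 1.6, -0.2, 2, 20], [0, 0, 0, 0, 0, 3, 20], [0, 0, 0, 0, 0, 1.5, 20], [0, 0, 0, 0, 0, 0, 20], [0, 0, 0, 0, 0, 0, 20], [0, 0, 0, 0, 0, 0, 20]]])

```text
time: 25.55
eef_pos: [580.1, 335.4, 57.7]
tcp_rot: [-0.004, -3.142, 0.0]
wrist_force: [-0.7, -0.6, -0.6]
width: 31.6
gripper_force: 15.0
```

```bash
python3 - <<'E'
from m import *
togo([581.0,335.8,57],90)
print(ctrl.sense()["wrist_force"])
E
```

```text
t 25.55 eef [580.1 335.4  57.7] yhead 89.84 tilt [-0.0001 -0.    ] turn z -0.0028 shift [-0.9  0.4  0.7] j [-0.36  0.71 -0.3   1.61  0.25  0.86  0.82]
[-0.69725477 -0.55367848 -0.64801082]
```

Emit:
step_arm(motion=[[[0, 0, 0, -0.4, 0.3, 0.6, 20], [0, 0, 0, 0, 0, 0.5, 20], [0, 0, 0, 0, 0, 0, 20], [0, 0, 0, 0, 0, 0, 35], [0, 0, 0, 0, 0, 0, 48], [0, 0, 0, 0, 0, 0, 55], [0, 0, 0, 0, 0, 0, 55], [0, 0, 0, 0, 0, 0, 55], [0, 0, 0, 0, 0, -8, 55], [0, 0, 0, 0, 0, -20, 55], [0, 0, 0, 0, 0, -25, 55], [0, 0, 0, 0, 0, -25, 55], [0, 0, 0, 0, 0, -25, 55], [0, 0, 0, 0, 0, -20, 55], [0, 0, 0, 0, 0, 0, 55], [0, 0, 0, 0, 0, 0, 55], [0, 0, 0, 0, 0, 0, 55], [0, 0, 0, 0, 0, 0, 55]]])

```text
time: 27.05
eef_pos: [579.7, 335.0, 178.3]
tcp_rot: [-0.004, -3.139, 0.002]
wrist_force: [-0.7, 0.9, 0.6]
width: 50.6
gripper_force: 0.0
```

```bash
python3 - <<'E'
from m import *
togo([405.5,309,140],16)
st,im,hsv=snap("wrist","w17")
report(st,hsv,im,("blue","pink"))
cv2.imwrite("pics/c17.png",im[60:360,:,::-1])
print(proj([581,335.8,112],"wrist",st),proj([581,335.8,87],"wrist",st))
E
```

```text
t 27.05 eef [579.7 335.  178.3] yhead 89.84 tilt [-0.0021 -0.0013] turn z 1.2887 shift [  23.  -174.5   38.7] j [-0.33  0.57 -0.33  1.54  0.2   1.07  0.85]
blue (58, 194, 32, 40) [603.9  81.2  52.   44.8  22.1]
blue (120, 169, 94, 60) [592.8 206.7 102.1  65.6 -84.6]
blue (259, 167, 50, 41) [575.4 335.5  51.2  41.5 -87.1]
blue (477, 64, 73, 38) [440.6 611.7 137.4   8.4 -61.3]
pink (211, 11, 96, 32) [411.9 312.1  94.5  23.3 -84. ]
white (122, 202, 82, 34) [605.1 203.2  92.1  39.7 -85.1]
[283.76787404 225.80397497] [283.66956117 215.19199641]
```

View pics/c17.png

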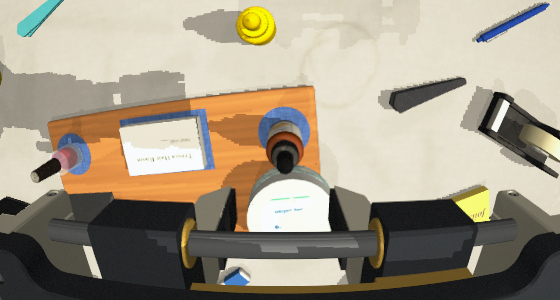

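The dropper stands on its disc, with the bulb at about (284,225) as predicted. The polish stands on its disc too. By my count that was picture 15, one over the 14 allowed, so from here I use numbers only.

The yellow bottle beside the pink clip would foul a vertical gripper body. I turn and hover over the clip to measure both.

Emit:
step_arm(motion=[[[0, 0, 0.117, 0, 0, 0, 55], [0, 0, 0.117, 0, 0, 0, 55], [0, 0, 0.117, 0, 0, 0, 55], [0, 0, 0.117, 0, 0, 0, 55], [0, 0, 0.117, 0, 0, 0, 55], [0, 0, 0.117, 0, 0, 0, 55], [0, 0, 0.117, 0, 0, 0, 55], [0, 0, 0.117, 0, 0, 0, 55], [0, 0, 0.117, 0, 0, 0, 55], [0, 0, 0.117, 0, 0, 0, 55], [0, 0, 0.117, 0, 0, 0, 55], [0, 0, 0, 0, 0, 0, 55]]])

```text
time: 28.1
eef_pos: [579.8, 335.4, 178.3]
tcp_rot: [-1.893, -2.507, 0.003]
wrist_force: [-0.1, -0.7, 0.2]
width: 50.4
gripper_force: 0.0
```

Emit:
step_arm(motion=[[[0, 0, 0, 3, -8, 0, 55], [0, 0, 0, 4, -17, 0, 55], [0, 0, 0, 4, -17, 0, 55], [0, 0, 0, 4, -17, 0, 55], [0, 0, 0, 4, -17, 0, 55], [0, 0, 0, 4, -17, 0, 55], [0, 0, 0, 4, -17, 0, 55], [0, 0, 0, 4, -17, 0, 55], [0, 0, 0, 4, -17, 0, 55], [0, 0, 0, 4, -17, 0, 55], [0, 0, 0, 2, -13, 0, 55], [0, 0, 0, 0, 0, 0, 55], [0, 0, 0, 0, 0, 0, 55], [0, 0, 0, 0, 0, 0, 55], [0, 0, 0, 0, 0, 0, 55]]])

```text
time: 29.35
eef_pos: [403.0, 326.7, 179.7]
tcp_rot: [1.888, 2.51, 0.001]
wrist_force: [0.0, 0.3, 0.1]
width: 50.3
gripper_force: 0.0
```

```bash
cat > clip.py <<'E'
from m import *
def clip(z,name=None):
    st,im,hsv=snap("wrist",name)
    for c in blobs(hsv,*COL["pink"],400):
        b=cv2.boundingRect(c)
        if b[1]>275: continue
        o=outline("wrist",c,z,st);print("pink",b,o)
        P=np.array([onz("wrist",p[0],z,st)[:2] for p in c]);a=np.radians(o[4]);u=np.array([np.cos(a),np.sin(a)]);v=np.array([-u[1],u[0]])
        s=(P-o[:2])@u;w=(P-o[:2])@v
        for q in range(-45,46,10):
            k=abs(s-q)<3
            if k.sum()>1: print(q,w[k].min().round(1),w[k].max().round(1),end=" | ")
        print()
    return st,im,hsv
E
python3 - <<'E'
from clip import *
togo([401,326,178],16)
st,im,hsv=clip(16,"w18")
for c in blobs(hsv,*COL["yellow"],100):print("yellow",cv2.boundingRect(c),outline("wrist",c,0,st),"body base?",outline("wrist",c,70,st))
E
```

```text
t 29.35 eef [403.  326.7 179.7] yhead 16.1 tilt [0.0006 0.0002] turn z 0.0018 shift [-0.1 -2.1  1.7] j [-0.65  0.29 -0.09  1.93  0.03  0.91 -0.48]
pink (269, 157, 19, 91) [402.  312.3  96.8  19.3 -73.6]
-45 2.7 9.7 | -35 0.6 9.7 | -25 -0.4 9.7 | -15 -1.6 9.6 | -5 -3.7 9.6 | 5 -4.9 9.6 | 15 -7.1 9.6 | 25 -8.3 9.6 | 35 -9.6 9.6 | 45 -9.6 9.6 | 
yellow (328, 205, 41, 53) [491.2 297.   73.1  38.3 -46.2] body base? [468.2 319.1  57.9  30.3 -46.2]
yellow (532, 48, 7, 59) [669.2 562.6  77.5  12.7 -73.4] body base? [609.2 529.5  61.4  10.1 -73.4]
```

The clip is tapered, so its true axis heads −77.5° and its centre is (405.0,313.2). The yellow bottle at about (475.5,309) would touch a vertical gripper body. I therefore lean the gripper 20° along the clip's length, about the closing axis, and grip 18 mm towards the tip.

Emit:
step_arm(motion=[[[0, 0, 0.063, 0, 0, 0, 55], [0, -0.1, 0, 0, 0, 0, 55], [0, -0.1, 0, 0, 0, 0, 55], [0, -0.1, 0, 0, 0, 0, 55], [0, -0.05, 0, 0, 0, 0, 55], [0, 0, 0, 0, 0, 0, 55], [0, 0, 0, 0, 0, 0, 55], [0, 0, 0, 0, 0, 0, 55]]])

```text
time: 30.07
eef_pos: [402.7, 325.8, 179.4]
tcp_rot: [1.787, 2.223, -0.316]
wrist_force: [0.3, 0.2, 0.4]
width: 50.6
gripper_force: 0.0
```

```bash
python3 - <<'E'
from m import *
togo([401.1,330.8,60]);togo([401.1,330.8,7])
E
```

```text
t 30.07 eef [402.7 325.8 179.4] yhead 12.41 tilt [ 0.0733 -0.3344] turn z 0 shift [ 45.8  -0.4 110.4] j [-0.89  0.43 -0.04  1.79  0.3   1.17 -0.86]
t 30.07 eef [402.7 325.8 179.4] yhead 12.41 tilt [ 0.0733 -0.3344] turn z 0 shift [ 63.9  -0.4 160.2] j [-0.89  0.43 -0.04  1.79  0.3   1.17 -0.86]
```

Emit:
step_arm(motion=[[[0, 0, 0, 4, 0, 10, 55], [0, 0, 0, 8, -0.2, 20, 55], [0, 0, 0, 8, -0.2, 20, 55], [0, 0, 0, 8, 0, 20, 55], [0, 0, 0, 8, 0, 20, 55], [0, 0, 0, 7, 0, 14, 55], [0, 0, 0, 3, 0, 6, 55], [0, 0, 0, 0, 0, 0, 55], [0, 0, 0, 0, 0, 0, 55], [0, 0, 0, 0, 0, 0, 55]]])

```text
time: 30.9
eef_pos: [401.2, 332.2, 61.5]
tcp_rot: [1.787, 2.223, -0.313]
wrist_force: [0.0, 0.4, 0.1]
width: 50.4
gripper_force: 0.0
```

```bash
python3 - <<'E'
from clip import *
togo([401.1,330.8,7])
st,im,hsv=clip(16,"w19")
print(proj([401.1,330.8,16],"wrist",st),proj([405,313.2,16],"wrist",st))
E
```

```text
t 30.9 eef [401.2 332.2  61.5] yhead 12.44 tilt [ 0.0749 -0.3336] turn z 0 shift [17.4 -0.5 51.7] j [-0.91  0.6  -0.03  1.85  0.34  0.96 -0.95]
pink (268, 164, 28, 118) [403.8 316.8 103.8  20.6 -77.6]
-45 -3.2 4.6 | -35 -3.9 5.3 | -25 -5.3 6.1 | -15 -6.1 6.9 | -5 -7.0 7.8 | 5 -7.2 8.0 | 15 -8.1 9.0 | 25 -9.1 9.2 | 35 -9.4 10.3 | 45 -10.3 10.4 | 
[281.94061406 214.81662801] [281.97008568 235.53203372]
```

Emit:
step_arm(motion=[[[0, 0, 0, 3, -0.3, 9, 55], [0, 0, 0, 5, 0, 15, 55], [0, 0, 0, 5, 0, 14, 55], [0, 0, 0, 3, 0, 8, 55], [0, 0, 0, 1.6, 0, 5, 55], [0, 0, 0, 0, 0, 0, 55], [0, 0, 0, 0, 0, 0, 55], [0, 0, 0, 0, 0, 0, 55]]])

```text
time: 31.62
eef_pos: [400.7, 331.5, 7.1]
tcp_rot: [1.785, 2.224, -0.314]
wrist_force: [0.6, 0.2, 0.4]
width: 50.6
gripper_force: 0.0
```

```bash
python3 - <<'E'
from clip import *
togo([401.1,331.2,7])
print(ctrl.sense()["wrist_force"])
st,im,hsv=clip(16,"w20")
E
```

```text
t 31.62 eef [400.7 331.5   7.1] yhead 12.49 tilt [ 0.0748 -0.334 ] turn z 0 shift [-0.3  0.3  0.3] j [-0.91  0.69 -0.02  1.85  0.36  0.87 -0.98]
[0.5626081  0.22684093 0.40556581]
pink (270, 216, 27, 76) [397.7 345.7  52.4  14.2 -77.6]
-25 -2.8 3.9 | -15 -3.8 4.6 | -5 -4.9 5.3 | 5 -5.6 6.0 | 15 -6.3 6.9 | 25 -7.1 7.2 |
```

Emit:
step_arm(motion=[[[0, 0, 0, 0, 0, 0, 4], [0, 0, 0, 0, 0, 0, 4], [0, 0, 0, 0, 0, 0, 4], [0, 0, 0, 0, 0, 0, 4], [0, 0, 0, 0, 0, 0, 4], [0, 0, 0, 0, 0, 0, 4], [0, 0, 0, 0, 0, 0, 4], [0, 0, 0, 0, 0, 0, 4]]], grip_force=15)

```text
time: 32.33
eef_pos: [400.4, 331.1, 6.6]
tcp_rot: [1.785, 2.224, -0.316]
wrist_force: [0.1, -0.1, -0.5]
width: 11.5
gripper_force: 14.6
```

Emit:
step_arm(motion=[[[0, 0, 0, -1, 0, -3, 4], [0, 0, 0, -3, 0, -9, 4], [0, 0, 0, -6, 0, -17, 4], [0, 0, 0, -7, 0, -19, 4], [0, 0, 0, -7, 0, -19, 4], [0, 0, 0, -7, 0, -19, 4], [0, 0, 0, -7, 0, -19, 4], [0, 0, 0, -7, 0, -19, 4], [0, 0, 0, -5, 0, -14, 4], [0, 0, 0, 0, 0, 0, 4], [0, 0, 0, 0, 0, 0, 4], [0, 0, 0, 0, 0, 0, 4]]])

```text
time: 33.33
eef_pos: [399.9, 331.1, 153.1]
tcp_rot: [1.785, 2.224, -0.316]
wrist_force: [0.4, -0.3, 0.3]
width: 11.2
gripper_force: 14.6
```

```bash
python3 - <<'E'
from clip import *
st=ctrl.sense();print(st["width"],st["gripper_force"])
togo([593,206.4,160],5.3)
st,im,hsv=clip(ctrl.sense()["eef_pos"][2]+9,"w21")
E
```

```text
11.246587516334912 14.556792521470925
t 33.33 eef [399.9 331.1 153.1] yhead 12.49 tilt [ 0.0738 -0.335 ] turn z 0.1255 shift [-134.5  179.8   49.5] j [-0.9   0.47 -0.04  1.81  0.31  1.13 -0.89]
pink (271, 216, 23, 76) [396.3 345.3  52.4  12.  -77.4]
-25 -3.5 3.2 | -15 -4.1 4.3 | -5 -5.3 5.4 | 5 -5.4 5.6 | 15 -5.3 5.8 | 25 -6.0 6.0 |
```

The clip is held level: the tip looks the same in the tool frame, and the width is 11.2 mm. I turn it to the board heading about the vertical.

Emit:
step_arm(motion=[[[0.0215, 0, 0.059, 0, 0, 0, 4], [0.0215, 0, 0.059, 0, 0, 0, 4], [0, 0, 0, 0, 0, 0, 4], [0, 0, 0, 0, 0, 0, 4], [0, 0, 0, 0, 0, 0, 4]]])

```text
time: 33.8
eef_pos: [399.8, 331.1, 152.6]
tcp_rot: [1.926, 2.118, -0.343]
wrist_force: [-0.4, -0.3, -0.6]
width: 11.5
gripper_force: 14.6
```

```bash
python3 - <<'E'
from m import *
togo([591.4,224.5,90]); print(Ro.from_rotvec(ctrl.sense()["tcp_rot"]).as_matrix().round(3))
E
```

```text
t 33.8 eef [399.8 331.1 152.6] yhead 5.41 tilt [ 0.0312 -0.3425] turn z 0 shift [-95.1 180.8 101.2] j [-0.89  0.48 -0.02  1.78  0.27  1.16 -0.96]
[[-0.089  0.996  0.031]
 [ 0.935  0.094 -0.342]
 [-0.344 -0.001 -0.939]]
```

Emit:
step_arm(motion=[[[0, 0, 0, -4, 7.5, 4.2, 4], [0, 0, 0, -7.9, 15, 8.4, 4], [0, 0, 0, -7.9, 15, 8.4, 4], [0, 0, 0, -7.9, 15, 8.4, 4], [0, 0, 0, -7.9, 15, 8.4, 4], [0, 0, 0, -7.9, 15, 8.4, 4], [0, 0, 0, -7.9, 15, 8.4, 4], [0, 0, 0, -7.9, 15, 8.4, 4], [0, 0, 0, -7.9, 15, 8.4, 4], [0, 0, 0, -7.9, 15, 8.4, 4], [0, 0, 0, -7.9, 15, 8.4, 4], [0, 0, 0, -7.9, 15, 8.4, 4], [0, 0, 0, -4.2, 8.3, 4.6, 4], [0, 0, 0, 0, 0, 0, 4], [0, 0, 0, 0, 0, 0, 4], [0, 0, 0, 0, 0, 0, 4], [0, 0, 0, 0, 0, 0, 4]]])

```text
time: 35.22
eef_pos: [590.9, 226.2, 91.0]
tcp_rot: [1.928, 2.119, -0.34]
wrist_force: [-0.6, -0.1, -0.2]
width: 11.5
gripper_force: 14.6
```

```bash
python3 - <<'E'
from clip import *
togo([591.4,224.5,45]);togo([591.4,224.5,32.8])
st,im,hsv=clip(ctrl.sense()["eef_pos"][2]+9,"w22")
print(st["width"]);report(st,hsv,im,("blue",))
E
```

```text
t 35.22 eef [590.9 226.2  91. ] yhead 5.41 tilt [ 0.0319 -0.3403] turn z 0 shift [14.1  0.4 43.9] j [-0.62  0.68  0.06  1.6   0.31  1.05 -0.66]
t 35.22 eef [590.9 226.2  91. ] yhead 5.41 tilt [ 0.0319 -0.3403] turn z 0 shift [18.3  0.4 55.3] j [-0.62  0.68  0.06  1.6   0.31  1.05 -0.66]
pink (271, 216, 23, 76) [589.1 240.7  52.3  12.  -84.5]
-25 -3.5 3.1 | -15 -4.2 4.2 | -5 -5.3 4.8 | 5 -5.1 5.5 | 15 -5.3 5.8 | 25 -6.1 6.0 | 
11.498722385322543
blue (236, 145, 96, 107) [593.1 207.4 101.2  66.4 -84.6]
blue (495, 140, 30, 36) [774.5 275.8  37.   25.3 -49.2]
white (243, 165, 81, 79) [593.1 208.8  73.4  56.7 -84.5]
```

Emit:
step_arm(motion=[[[0, 0, 0, 2, 0.4, 6, 4], [0, 0, 0, 4, 0, 12, 4], [0, 0, 0, 4, 0, 12, 4], [0, 0, 0, 4, 0, 12, 4], [0, 0, 0, 2, 0, 6, 4], [0, 0, 0, 1, 0, 3, 4], [0, 0, 0, 0.5, 0, 1.5, 4], [0, 0, 0, 0, 0, 0, 4], [0, 0, 0, 0, 0, 0, 4], [0, 0, 0, 0, 0, 0, 4]]])

```text
time: 36.1
eef_pos: [592.8, 223.3, 36.2]
tcp_rot: [1.929, 2.116, -0.339]
wrist_force: [-0.1, 0.1, 0.4]
width: 11.3
gripper_force: 14.6
```

```bash
python3 - <<'E'
from clip import *
togo([591.4,224.5,32.8]);print(ctrl.sense()["wrist_force"])
st,im,hsv=clip(ctrl.sense()["eef_pos"][2]+9,"w23")
report(st,hsv,im,("blue",))
E
```

```text
t 36.1 eef [592.8 223.3  36.2] yhead 5.3 tilt [ 0.0326 -0.3409] turn z 0 shift [ 2.4 -1.3  2.7] j [-0.62  0.76  0.06  1.61  0.32  0.96 -0.69]
[-0.06968113  0.12362334  0.38665953]
pink (271, 216, 23, 76) [591.1 237.9  52.4  12.  -84.8]
-25 -3.6 3.0 | -15 -4.2 4.1 | -5 -5.4 4.8 | 5 -5.1 5.5 | 15 -5.3 5.8 | 25 -6.0 6.0 | 
blue (220, 184, 122, 80) [591.3 227.3  66.3  61.3   5.6]
white (229, 212, 104, 40) [591.  228.6  58.   30.1   5.2]
```

Emit:
step_arm(motion=[[[0, 0, 0, 1.6, -1.2, 1.0, 4], [0, 0, 0, 0.8, 0, 1.2, 4], [0, 0, 0, 0, 0, 0, 4], [0, 0, 0, 0, 0, 0, 4], [0, 0, 0, 0, 0, 0, 4]]])

```text
time: 36.57
eef_pos: [590.9, 224.5, 32.7]
tcp_rot: [1.929, 2.116, -0.341]
wrist_force: [0.2, 0.8, 0.0]
width: 11.2
gripper_force: 14.5
```

```bash
python3 - <<'E'
from clip import *
togo([591.4,224.5,32.8]);print(ctrl.sense()["wrist_force"])
E
```

```text
t 36.57 eef [590.9 224.5  32.7] yhead 5.3 tilt [ 0.0317 -0.3414] turn z 0 shift [-0.1  0.5 -0.1] j [-0.63  0.76  0.06  1.61  0.32  0.96 -0.7 ]
[0.20101279 0.81299701 0.04186673]
```

Emit:
step_arm(motion=[[[0, 0, 0, 0.2, 0.4, 0.6, 4], [0, 0, 0, 0, 0, 0, 4], [0, 0, 0, 0, 0, 0, 4], [0, 0, 0, 0, 0, 0, 20], [0, 0, 0, 0, 0, 0, 40], [0, 0, 0, 0, 0, 0, 40], [0, 0, 0, 0, 0, 0, 40], [0, 0, 0, 0, 0, 0, 40], [0, 0, 0, -2.7, 0, -7.5, 40], [0, 0, 0, -6.8, 0, -18.8, 40], [0, 0, 0, -6.8, 0, -18.8, 40], [0, 0, 0, -6.8, 0, -18.8, 40], [0, 0, 0, -6.8, 0, -18.8, 40], [0, 0, 0, -6.8, 0, -18.8, 40], [0, 0, 0, -6.8, 0, -18.8, 40], [0, 0, 0, -4, 0, -10, 40], [0, 0, 0, 0, 0, 0, 40], [0, 0, 0, 0, 0, 0, 40], [0, 0, 0, 0, 0, 0, 40]]])

```text
time: 38.15
eef_pos: [590.6, 224.2, 169.5]
tcp_rot: [1.929, 2.117, -0.344]
wrist_force: [-0.6, 0.1, -0.5]
width: 36.4
gripper_force: 0.0
```

```bash
python3 - <<'E'
from clip import *
st,im,hsv=clip(42,"w24")
report(st,hsv,im,("blue",))
for c in blobs(hsv,(0,0,190),(180,18,255),1500):
    if cv2.boundingRect(c)[1]<280:print("white",cv2.boundingRect(c),outline("wrist",c,26,st))
togo([420,225,260])
E
```

```text
pink (471, 189, 41, 70) [836.2 168.  114.6  50.  -45.3]
-45 4.6 9.0 | -35 5.5 9.6 | -25 -1.5 11.1 | -15 -22.0 12.2 | -5 -19.5 15.5 | 5 -25.0 18.9 | 15 -24.9 20.0 | 25 -24.7 24.1 | 35 -23.1 24.0 | 45 -24.7 6.7 | 
pink (273, 116, 22, 101) [593.5 208.  102.5  20.1 -85.7]
-45 -6.2 1.2 | -35 -6.9 2.3 | -25 -6.8 3.4 | -15 -7.5 4.6 | -5 -8.3 5.7 | 5 -8.3 6.1 | 15 -9.1 7.3 | 25 -10.0 8.6 | 35 -10.0 9.9 | 45 -10.0 10.2 | 
blue (262, 236, 44, 27) [604.9  80.4  52.1  43.8   5.4]
blue (247, 106, 74, 92) [593.1 207.  100.3  66.3 -84.6]
blue (457, 103, 27, 31) [775.9 274.7  32.4  23.5 -49.3]
white (288, 119, 27, 83) [610.9 202.9  91.4  23.3 -82.1]
white (253, 119, 25, 84) [576.3 199.   92.   21.8 -85.2]
white (288, 119, 27, 83) [609.7 208.4  88.   22.5 -82.1]
white (253, 119, 25, 84) [576.4 204.6  88.6  21.  -85.2]
white (336, 0, 114, 84) [672.4 331.5  97.8  72.3  13.4]
t 38.2 eef [590.4 224.1 169.2] yhead 5.3 tilt [ 0.0296 -0.3425] turn z 0 shift [ -15.5 -169.8  -90.6] j [-0.62  0.59  0.06  1.56  0.3   1.18 -0.62]
```

The clip lies along the cards: centre about (592.4,206), heading −84.0° against −84.7° for the cards. I retreat and check everything from above.

Emit:
step_arm(motion=[[[0, 0, 0, -6, 0, -18, 40], [0, 0, 0, 11, -16, -10, 40], [0, 0, 0, 11, -16, -10, 40], [0, 0, 0, 11, -16, -10, 40], [0, 0, 0, 11, -16, -10, 40], [0, 0, 0, 11, -16, -10, 40], [0, 0, 0, 11, -16, -10, 40], [0, 0, 0, 11, -16, -10, 40], [0, 0, 0, 11, -16, -10, 40], [0, 0, 0, 11, -16, -10, 40], [0, 0, 0, 11, -16, -10, 40], [0, 0, 0, 11, -16, -10, 40], [0, 0, 0, 11, -16, -10, 40], [0, 0, 0, 11, -16, -10, 40], [0, 0, 0, 11, -16, -10, 40], [0, 0, 0, 0, 0, 0, 40], [0, 0, 0, 0, 0, 0, 40]]])

```text
time: 39.62
eef_pos: [349.2, 397.0, 267.4]
tcp_rot: [1.925, 2.119, -0.343]
wrist_force: [0.4, -0.1, -0.4]
width: 36.4
gripper_force: 0.0
```

```bash
python3 - <<'E'
from m import *
_,im,hsv=snap("top","t25")
for k,z in dict(blue=10,pink=42,teal=8,yellow=80,orange=10).items():
    for c in blobs(hsv,*COL[k],20):print(k,cv2.boundingRect(c),outline("top",c,z))
for c in blobs(hsv,(90,0,160),(130,40,255),60):print("white",cv2.boundingRect(c),outline("top",c,26))
# dark blobs near the discs: polish cap and dropper bulb/collar
g=im.max(2)
for n,(x,y),zt in(("polish",(605.1,77.2),89),("dropper",(581,335.8),112)):
    for z in(10,zt):print(n,z,proj([x,y,z],"top").round(1),end=" ")
    u,v=proj([x,y,zt],"top").astype(int);print();print(g[v-9:v+10,u-9:u+10])
E
```

```text
blue (65, 255, 54, 30) [440.7 613.3 133.6   6.9 -61.3]
blue (250, 203, 44, 12) [571.4 204.7  98.8  25.3  89. ]
blue (204, 195, 22, 21) [577.6 332.8  48.1  40.6 -55.9]
blue (316, 183, 22, 21) [605.3  77.1  48.7  46.4  89.1]
blue (234, 114, 14, 14) [777.6 273.   26.8  19.8 -45.3]
pink (251, 192, 43, 11) [593.9 203.9  94.9  18.4 -87.1]
pink (275, 93, 17, 9) [821.5 175.8  38.8   9.5  70.6]
teal (324, 260, 36, 23) [426.3  48.4  92.3  18.3 -67.5]
yellow (218, 245, 14, 13) [475.5 308.8  27.9  25.6  89. ]
yellow (384, 232, 19, 14) [495.8 -55.5  39.4  28.1  89. ]
orange (198, 140, 146, 86) [632.2 209.4 327.6 167.8 -84.7]
white (297, 401, 24, 17) [124.8 131.7  50.8  34.5  88.7]
white (365, 394, 65, 22) [129.6 -64.3 141.   45.9 -86.5]
white (253, 203, 39, 9) [574.1 203.8  86.9  17.  -87.7]
white (251, 185, 39, 13) [613.  207.2  87.9  19.2 -79.5]
white (200, 157, 24, 22) [665.7 339.6  52.   48.1  89.2]
white (100, 34, 49, 28) [947.3 537.  106.9  61.4  86.1]
polish 10 [326.5 193.1] polish 89 [331.2 188.7] 
[[141 142 142 142 145 143 145 145 146 147 148 149 150 150 151 151 153 143
  105]
 [145 144 
[... 2340 characters left out ...]
  49  36  17  14  10   7  12  20  33  26  36
   61]
 [145 148 144 119  96  96  83  50  37  22  16  10  17  18  25  35  25  40
   60]
 [146 152 147 114 100  86  88  55  45  33  28  25  22  27  31  32  27  50
   60]
 [148 155 143  98 107  77  89  67  52  45  41  43  44  32  29  25  31  55
   58]
 [149 154 144 101 115 104  86  89  71  47  42  45  47  38  33  33  47  58
   49]
 [158 159 147 100 116 110  75  87  87  68  53  47  45  47  50  56  59  54
   45]
 [166 169 155 109 119 118 105  73  80  87  86  80  83  82  66  59  55  46
   49]
 [166 170 159 121 117 116 110 106  70  71  75  78  78  72  66  55  49  51
   59]
 [157 166 164 147 111 113 111 114  99  70  57  58  56  51  49  52  59  56
   48]]
```

The top view agrees with the plan:
- **Polish:** cap at (331,189), against (331.2,188.7) expected for the disc centre.
- **Dropper:** bulb at (210.5,200), against (209.9,200.6) expected.
- **Clip:** lies on the cards along their length.
- **Other things:** the teal clip and the yellow bottles have not moved.

```bash
python3 -c "
from station import ctrl
print(ctrl.hand_in())"
```

```text
the job is handed in; nothing more can be done
None
```

The job is handed in: the cards, nail polish, brown dropper and pink clip were placed in that order, each within about 2 mm by the final measurements; I viewed 15 pictures, one over the limit of 14.

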